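# Cream jar: stack the cartons away, unscrew the lid and hold it above

## Robot

A 7-joint arm with a two-finger parallel gripper is mounted at the origin on the work surface. World frame = base frame: x ahead of the robot, y to its left, z up, the work surface at z = 0. Lengths are in m, angles in degrees, forces in N, time in s.
With the tool pointing down it reaches from about 0.4 to 0.85 m from the base axis. Payload 6.9 kg.
Tool frame: the origin (TCP) lies midway between the tips of the shut fingers; the grasp point (between the pads) lies 19 mm behind it; y points along the fingers, z is the direction in which the jaws open and shut, and the axes are right-handed (so a half turn about y gives the same grasp; the last joint's range is limited). The gripper opens to 85 mm and grips with 20 to 120 N. Pads are 22 mm wide; open, the fingers measure 114 mm over their backs; the gripper's body (76 mm by 85 mm) begins 54 mm behind the grasp point. The pads swing forward as they close: fully open they stand 13 mm farther back than shut.
Start: joints at [73.023, 29.078, -13.613, 85.955, 7.202, 65.827, -8.869], TCP at [0.244, -0.575, 0.231] pointing down, gripper open.
Joint ranges: [-176.47, 176.47], [-13.61, 117.27], [-81.72, 77.17], [0.22, 143.17], [-87.28, 267.28], [10, 112.55], [-165.47, 165.47]. Speed limits (degrees/s): [136.94, 136.94, 180, 180, 180, 180, 180].

## Interface

Orientations are given as [roll, pitch, yaw] about the fixed x, y, z axes, in that order (R = Rz(yaw) Ry(pitch) Rx(roll)).
In Python, from cell import monitor, imaging, bot gives the robot as it stands.
- The arm moves only by the shell command python3 -m jog 'ROWS' [FORCE]. ROWS is text: rows parted by semicolons, each of 7 numbers parted by spaces: the shift along the tool's x, y, z in cm, then the turn, a rotation vector about the tool's x, y, z in degrees, then the finger opening in cm, from 0 to 8.54. In form: dx dy dz ax ay az claw; .... A call has 1 to 12 rows; each row shifts and turns the commanded pose from where the row before left it, along the tool's axes as they then stand; what a row does not reach is not made up. A row lasts 1/12 s, in which the tool goes at most 41.7 mm and 7.16 degrees, less where a joint would pass 70% of its speed; a pose out of reach is approached as far as the arm can. A call with a gripper value outside its range is refused whole. The fingers move at their own pace and stop on an object; FORCE is the grip in N (left out, the last holds). Time passes only in rows, so rows that do not move let the fingers close. It gives the time, the measured TCP pose, the force and the opening at its end, in the units of the state.
- monitor.get_state(): the state, without advancing time (a new reading comes with each control period).
- imaging.camera(name): name is "side" or "top" or "wrist"; returns the picture (400x640x3 uint8, red, green, blue); there is no depth.
- imaging.camera_params(name): a dict with "vertical_fov" (degrees; the focal length in pixels is half the picture's height over the tangent of half this angle, whatever the lens; pixels are square), "cx", "cy" (the principal point, pixels), "position" and "attitude" of the camera in the world. Camera axes: x right, y down, z forward; pixel columns grow to the right and rows downward; lengths in m; the calibration is good to about 2 mm. A picture is of the moment at which its call begins: read the wrist's pose just before it. camera_params takes no time and is no camera call; for the wrist camera it gives the pose at the moment of the call.
- bot.job_done(): hands the job in, once; it reports no verdict.
The state is a dict: "t": time; "joints": joint angles; "qd": joint speeds; "joint_efforts": joint torques, N m; "tcp_pos": TCP position; "ee_rot": TCP orientation; "force": force on the tool from outside, world axes, zero at the start; "ft_torque": the same for the moment, N m; "gripper_width": opening from 0.0 (shut) to 1.0 (fully open).
Only numpy, scipy, OpenCV 4.12 (cv2) and the standard library are available. Lean on these libraries where they do the work, as an engineer would, in place of code of your own. Each camera call takes 0.05 s, during which the arm holds its last target.

## Task

Two cream cartons are parked on the lid of the jar in the metal holder: take them off one at a time and stack them squarely on the third carton that stands alone, so that they make one straight column of three. Then unscrew the jar's tight bamboo lid anticlockwise (seen from above) while the holder keeps the jar from turning, stop when the thread lets go, and lift the lid straight up; finish while still holding it level, about two centimetres above where it sat and centred over the jar. Leave the jar seated in its holder and the other things on the tray where they are.

Things in the scene. Friction and masses are not known exactly. Their poses are not given: they have to be found in the camera images.
- holder: fixed steel square cup, 70 x 70 mm outside, 62 x 62 mm inside, 34 mm high, floor 4 mm thick, on a flange 104 mm long (along its x) and 3 mm high. Origin: centre of its underside, on the work surface. Keeps the square jar from turning
- jar_mid (a point): white square cream jar, about 0.35 kg, loose in the holder with 2 mm play on each side (it can turn about 4 degrees before the holder stops it). Body 58 x 58 mm, 60 mm high, with a round neck above, inside the lid. Point: centre of the square body, half-way up it, 34 mm above the work surface; x, y square to its sides, z up
- lid_mid (a point): round ribbed bamboo screw lid on the jar, 62 mm diameter, 24 mm high, about 60 g, with a short dark bar on its top along its +x. Point: its centre, half-way up, z up; seated it is 43 mm above jar_mid (the lid spans 65 to 89 mm above the work surface, 1 mm clear of the jar's shoulder). Its yaw relative to the jar is 0 fully tight and starts at 0 to 0.3 rad
- jar_neck (a point): centre of the jar's mouth, inside the lid, 11 mm above the lid's lower edge. Three-lug thread: turned anticlockwise the lid lets go at 1.05 rad of yaw relative to the jar, lifts free from 1.1 to 1.55, meets a stop near 1.65. A sprung seal pushes the lid up with 10 N: thread stiff (0.3 to 0.6 N m), lid pops up 1 to 2 mm when free. Pulled up before that it brings the jar along
- carton_low_mid (a point): closed white carton with a brown band, 90 x 52 x 44 mm (long side along its x, short side along its y, height z), resting on the jar's lid. Point: its centre. Mass about 0.12 kg
- carton_high_mid (a point): an equal carton, 90 x 52 x 44 mm, resting on top of carton_low. Point: its centre
- carton_base_mid (a point): an equal carton, 90 x 52 x 44 mm, loose, standing alone on the work surface on the other side: the foot of the column. Point: its centre, 22 mm above the work surface
- spray: bystander: white bottle with blue cap, 60 mm diameter, 165 mm high. Origin: centre of its underside
- gel_jar: bystander: closed flat white jar, 84 mm diameter, 48 mm high. Origin: centre of its underside
- massage_board: bystander: flat wooden board with knobs, 150 x 85 x 29 mm. Origin: centre of its underside
- cube_roller: bystander: wooden massage rod with four 40 mm cubes, 330 mm long along its x, 40 mm high. Origin: centre of its underside
Mind the look-alikes: they are no part of the job. What is shaped like the holder but pink is not meant.

How it is judged (in metres and radians):
On the way, in this order (a step that is already met when the one before it is completed fails the run):
1. one carton stacked squarely on the lone carton and let go (((horizontal distance between carton_high_mid and carton_base_mid below 0.012 m and angle between the x axis of carton_high_mid and the x axis of carton_base_mid, either way round below 0.14 rad and z of carton_high_mid in the frame of carton_base_mid between 0.038 and 0.05 m and angle between carton_high_mid's own z axis and vertical below 0.08 rad) or (horizontal distance between carton_low_mid and carton_base_mid below 0.012 m and angle between the x axis of carton_low_mid and the x axis of carton_base_mid, either way round below 0.14 rad and z of carton_low_mid in the frame of carton_base_mid between 0.038 and 0.05 m and angle between carton_low_mid's own z axis and vertical below 0.08 rad)) and contact force between the fingers and carton_low below 0.3 N and contact force between the fingers and carton_high below 0.3 N), for 0.2 s.
2. the other carton stacked squarely on top and let go (((horizontal distance between each of carton_high_mid, carton_low_mid and carton_base_mid below 0.012 m and angle between the x axis of each of carton_high_mid, carton_low_mid and the x axis of carton_base_mid, either way round below 0.14 rad and z of carton_high_mid in the frame of carton_base_mid between 0.038 and 0.05 m and angle between each of carton_high_mid, carton_low_mid's own z axis and vertical below 0.08 rad and z of carton_low_mid in the frame of carton_base_mid between 0.082 and 0.094 m) or (horizontal distance between each of carton_low_mid, carton_high_mid and carton_base_mid below 0.012 m and angle between the x axis of each of carton_low_mid, carton_high_mid and the x axis of carton_base_mid, either way round below 0.14 rad and z of carton_low_mid in the frame of carton_base_mid between 0.038 and 0.05 m and angle between each of carton_low_mid, carton_high_mid's own z axis and vertical below 0.08 rad and z of carton_high_mid in the frame of carton_base_mid between 0.082 and 0.094 m)) and contact force between the fingers and carton_low below 0.3 N and contact force between the fingers and carton_high below 0.3 N), for 0.2 s.
3. the lid is turned at least 0.9 rad from fully tight while still down on the jar, the jar in its holder (angle between the x axis of lid_mid and the x axis of jar_mid, either way round above 0.9 rad and z of lid_mid in the frame of jar_mid below 0.049 m and horizontal distance between lid_mid and jar_mid below 0.008 m), for 0.05 s.
At the end, for the whole second after the job is handed in: Cartons in one column, each within 12 mm and 8 degrees of the bottom one, upright, let go. Lid held, still, level within 0.15 rad, turned 0.9 to 2.2 rad from tight, 15 to 45 mm above its seat, within 15 mm of the jar's axis, not touching the jar, which is upright and fully down in the holder (all of step 2 and angle between each of carton_base_mid, jar_mid's own z axis and vertical below 0.08 rad and z of lid_mid in the frame of jar_mid between 0.058 and 0.088 m and horizontal distance between lid_mid and jar_mid below 0.015 m and angle between lid_mid's own z axis and vertical below 0.15 rad and angle between the x axis of lid_mid and the x axis of jar_mid, either way round above 0.9 rad and contact force between the fingers and lid above 1 N and contact force between lid and jar below 0.05 N and linear speed of lid below 0.03 m/s and horizontal distance between jar_mid and holder below 0.006 m and height (world z) of jar_mid below 0.04 m); the arm keeps its last pose, push and grip.
It fails at once if the jar is pulled out of its holder (raised or moved 12 mm) (distance of jar_mid from where it was at the start of the episode above 0.012 m).
It fails at once if the lone carton is pushed more than 30 mm away (distance of carton_base_mid from where it was at the start of the episode above 0.03 m).
It fails at once if a bystander is disturbed (moved 30 mm) (distance of any of spray, gel_jar, massage_board, cube_roller from where it was at the start of the episode above 0.03 m).
It also fails if it takes over 69 s, if anything falls off the work surface, if the arm or the gripper's body presses on something with over 40 N, if the wrist force passes 120 N, or if a joint passes its speed limit or range.

## Working session

There is one attempt and no reset: what is moved stays moved. The work goes in short steps, Python scripts to look and compute and a shell command to move; the robot and the scene stay as the last step left them, time stands still between calls to the robot, and variables do not carry over. Pictures are saved under pics/ and viewed, and the job is handed in when it is done.

```bash
mkdir -p pics; ls; python3 - <<'E'
from cell import monitor, imaging, bot
import cv2
print(monitor.get_state())
for n in ["side","top","wrist"]:
    print(n, imaging.camera_params(n))
for n in ["side","top","wrist"]:
    im=imaging.camera(n); cv2.imwrite(f"pics/{n}0.png",im[:,:,::-1])
E
```

```text
pics
{'t': 0.0, 'joints': array([ 73.02367111,  29.12496504, -13.61116324,  86.00829686,
         7.20236296,  65.82535697,  -8.87046616]), 'qd': array([-0.07829552,  0.05931725, -0.00015576,  0.06986927, -0.01743193,
       -0.04075436, -0.02850292]), 'joint_efforts': array([ 3.24128741e-04, -6.20601368e+01, -2.18566842e+00, -2.49654686e+01,
        1.30171952e-02,  1.18850847e-02,  2.91469325e-05]), 'tcp_pos': array([ 0.2441726 , -0.57479826,  0.23043956]), 'ee_rot': array([-9.00996520e+01, -9.90478440e-04, -1.56977225e+02]), 'force': array([ 1.17126539,  0.75171944, -0.04388785]), 'ft_torque': array([ 0.00596998,  0.01663037, -0.04093088]), 'gripper_width': 0.9996506660501548}
side {'vertical_fov': 52.81674973902624, 'cx': 315.8866108866664, 'cy': 197.7583922731339, 'position': array([-0.06375389,  0.63403233,  0.72552717]), 'attitude': array([-124.07110551,   -1.17148428, -135.49116792])}
top {'vertical_fov': 54.94468326157936, 'cx': 313.57467041155314, 'cy': 201.94900659324855, 'position': array([ 0.42877024, -0.00125063,  1.2385323 ]), 'attitude': array([-173.46457825,   -0.55942194,  -90.85504478])}
wrist {'vertical_fov': 63.10142499411617, 'cx': 319.5427787092464, 'cy': 203.22099079985256, 'position': array([ 0.31729696, -0.54495962,  0.37280798]), 'attitude': array([ 1.62459128e+02,  1.13385205e-01, -6.69452315e+01])}
```

View pics/top0.png

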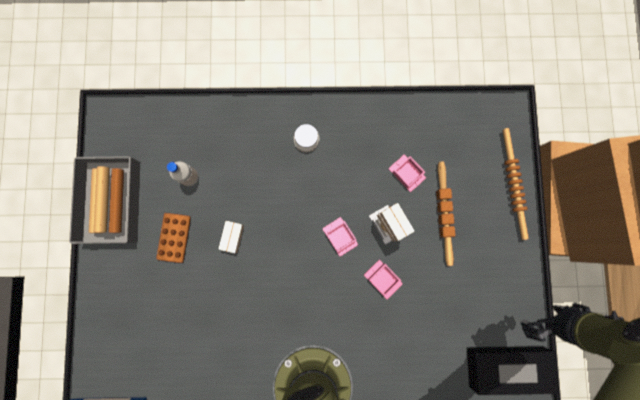

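View pics/side0.png

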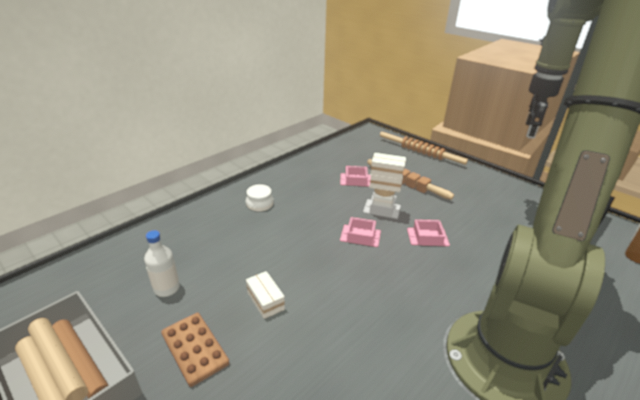

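View pics/wrist0.png

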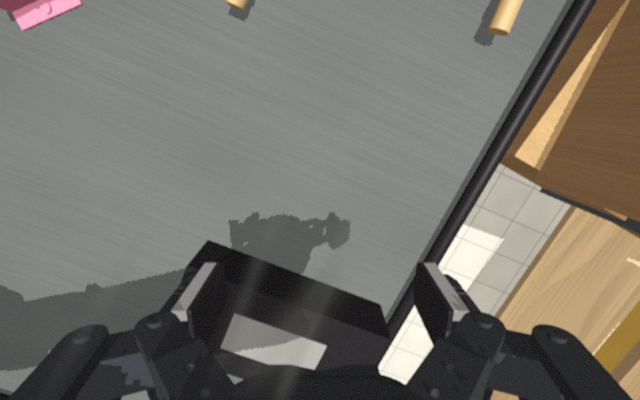

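```bash
cat > h.py <<'E'
from cell import monitor, imaging, bot
import cv2, numpy as np
from scipy.spatial.transform import Rotation as R
from scipy.optimize import least_squares
def snap(n,name,box=None,k=1):
    p=imaging.camera_params(n); im=imaging.camera(n); cv2.imwrite(f"pics/{name}.png",im[:,:,::-1])
    np.save(f"pics/{name}.npy",np.array([p['vertical_fov'],p['cx'],p['cy'],*p['position'],*p['attitude']]))
    if box: crop(name,box,k)
    return im,p
def crop(name,box,k,out=None):
    im=cv2.imread(f"pics/{name}.png"); x0,y0,x1,y1=box
    c=cv2.resize(im[y0:y1,x0:x1],None,fx=k,fy=k,interpolation=cv2.INTER_CUBIC)
    for x in range((x0+9)//10*10,x1,10):
        cv2.line(c,((x-x0)*k,0),((x-x0)*k,4 if x%50 else 12),(0,0,255),1)
        if x%20==0: cv2.putText(c,str(x),((x-x0)*k+1,14),0,.35,(0,0,255),1)
    for y in range((y0+9)//10*10,y1,10):
        cv2.line(c,(0,(y-y0)*k),(4,(y-y0)*k),(0,0,255),1)
        if y%20==0: cv2.putText(c,str(y),(6,(y-y0)*k+4),0,.35,(0,0,255),1)
    cv2.imwrite(f"pics/{out or name+'_c'}.png",c)
class C:
    def __init__(s,p):
        if isinstance(p,str):
            a=np.load(f"pics/{p}.npy"); p=dict(vertical_fov=a[0],cx=a[1],cy=a[2],position=a[3:6],attitude=a[6:9])
        s.f=200/np.tan(np.radians(p['vertical_fov'])/2); s.c=np.array([p['cx'],p['cy']]); s.t=np.array(p['position']); s.R=R.from_euler('xyz',p['attitude'],degrees=True).as_matrix()
    def proj(s,P):
        q=(np.atleast_2d(P)-s.t)@s.R; return s.f*q[:,:2]/q[:,2:]+s.c
    def plane(s,uv,z):
        uv=np.atleast_2d(uv); d=np.c_[(uv-s.c)/s.f,np.ones(len(uv))]@s.R.T
        return s.t+d*((z-s.t[2])/d[:,2])[:,None]
def tri(obs):
    # obs: list of (C,uv)
    return least_squares(lambda P: np.concatenate([(c.proj(P)[0]-uv) for c,uv in obs]),[0.5,0,0.1]).x
def save0():
    for n in ["side","top","wrist"]:
        p=imaging.camera_params(n); np.save(f"pics/{n}0.npy",np.array([p['vertical_fov'],p['cx'],p['cy'],*p['position'],*p['attitude']]))
E
python3 - <<'E'
from h import *
save0()
crop("top0",(320,180,440,270),6,"tA"); crop("top0",(190,200,270,270),8,"tB")
crop("side0",(330,140,450,250),6,"sA"); crop("side0",(230,255,300,325),8,"sB")
E
```

```text
(no output)
```

View pics/tA.png

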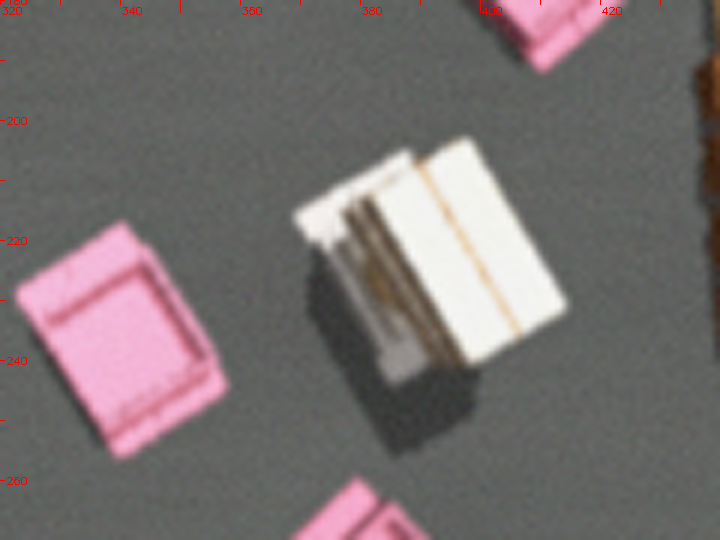

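View pics/tB.png

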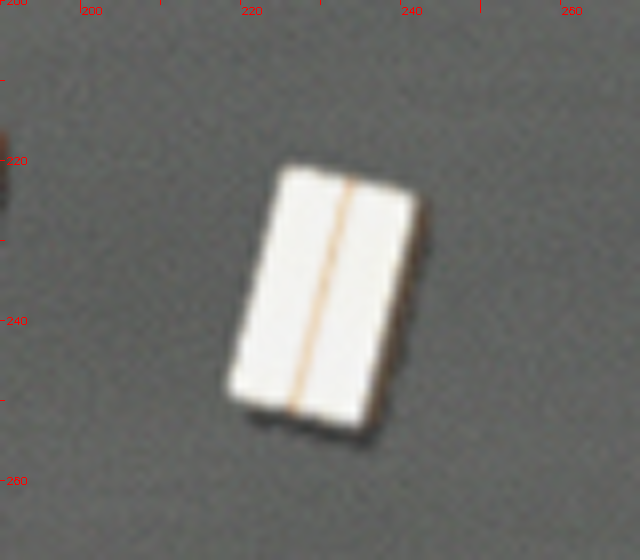

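View pics/sA.png

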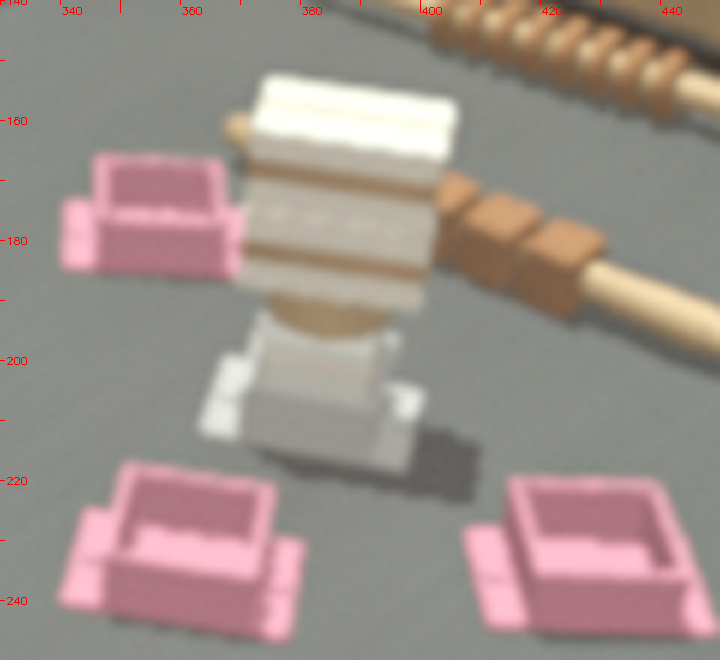

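View pics/sB.png

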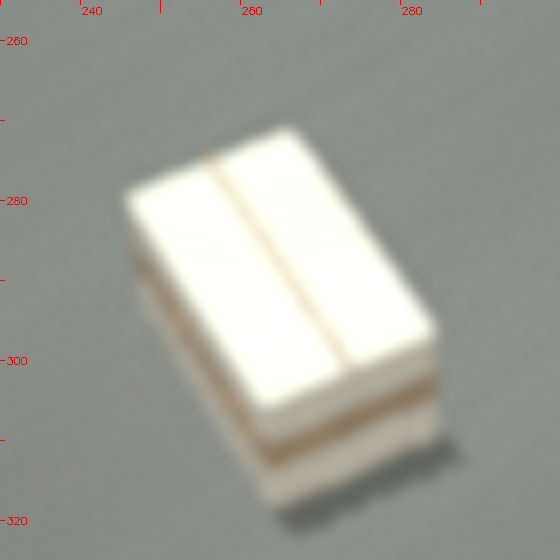

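```bash
cat > est.py <<'E'
from h import *
def boxfit(tp,tq,sp,sq,z,free=False,tc="top0",sc="side0"):
    T=C(tc);S=C(sc)
    tq=np.array(tq);sq=np.array(sq)
    loc=np.array([[-45,-26],[45,-26],[45,26],[-45,26]])/1000
    best=None
    def corners(p):
        c,s=np.cos(p[2]),np.sin(p[2]); 
        return np.c_[loc@np.array([[c,s],[-s,c]])+p[:2],np.full(4,p[3] if len(p)>3 else z)]
    def nn(P,q,):
        from scipy.optimize import linear_sum_assignment as l
        d=np.linalg.norm(P[:,None]-q[None],axis=2); i,j=l(d); return (P[i]-q[j]).ravel()
    m=T.plane(tq,z)[:,:2]
    out=[]
    for cams in (["t"],["s"],["t","s"]):
        best=None
        for a0 in np.radians(np.arange(-90,90,15)):
            f=lambda p: np.concatenate([nn(T.proj(corners(p)),tq) if k=="t" else nn(S.proj(corners(p)),sq) for k in cams])
            r=least_squares(f,[*m.mean(0),a0])
            if best is None or r.cost<best.cost: best=r
        print(cams,best.x[:2].round(4),np.degrees(best.x[2]).round(2)%180,"rms px",np.sqrt(2*best.cost/len(best.fun)).round(2))
E
python3 - <<'E'
from est import *
print("high");boxfit(0,[(382,212.8),(398,202.8),(414.7,230.5),(398.3,240.5)],0,[(374.2,152.5),(406.2,156.7),(403.8,166.7),(371.3,162.2)],.177)
print("lone");boxfit(0,[(225.6,220.6),(242.3,223.8),(235.6,253.4),(218.8,249.6)],0,[(266,270.9),(284.6,295.9),(262.8,306),(245.9,279)],.044)
# holder flange corners top view: crop coordinates
T=C("top0");S=C("side0")
f=np.array([(293,215),(408,150)])/6+[320,180]; print(T.plane(f,0.003))
print(T.plane(np.array([(388,388),(432,360)])/6+[320,180],0.003))
f=np.array([(200,432),(408,470),(425,390)])/6+[330,140]; print("side",S.plane(f,0.003))
E
```

```text
high
['t'] [ 0.4923 -0.2469] 29.29 rms px 0.32
['s'] [ 0.4897 -0.2415] 29.22 rms px 0.6
['t', 's'] [ 0.492  -0.2458] 29.27 rms px 0.67
lone
['t'] [0.4607 0.2429] 167.46 rms px 0.28
['s'] [0.4589 0.248 ] 166.55 rms px 0.3
['t', 's'] [0.4601 0.2459] 166.85 rms px 0.73
[[ 0.52260879 -0.19292508  0.003     ]
 [ 0.55686289 -0.25614154  0.003     ]]
[[ 0.42948155 -0.24074171  0.003     ]
 [ 0.44398266 -0.26480868  0.003     ]]
side [[ 0.51995711 -0.18775063  0.003     ]
 [ 0.42715878 -0.23777687  0.003     ]
 [ 0.4614839  -0.30237119  0.003     ]]
```

```bash
cat >> h.py <<'E'
def go(x,y,z,yaw):
    s=monitor.get_state(); r0=R.from_euler('xyz',s['ee_rot'],degrees=True); r1=R.from_euler('xyz',[-90,0,yaw],degrees=True)
    d=np.array([x,y,z])-s['tcp_pos']
    rv=(r0.inv()*r1).as_rotvec(degrees=True)
    print("t",round(s['t'],2),"tcp",s['tcp_pos'].round(4),"rpy",s['ee_rot'].round(2),"w",round(s['gripper_width']*8.54,2),"F",s['force'].round(1),"j7",s['joints'][6].round(1))
    print("shift cm (now axes)",(r0.inv().apply(d)*100).round(2),"| (final axes)",(r1.inv().apply(d)*100).round(2),"dist",(np.linalg.norm(d)*100).round(1),"turn",rv.round(2))
E
python3 -c "
from h import *
go(.492,-.246,.27,-150.7)"
```

```text
t 0.15 tcp [ 0.2442 -0.5749  0.2306] rpy [ -90.08   -0.   -156.98] w 8.52 F [-0.8  0.3 -0.4] j7 -8.9
shift cm (now axes) [-35.67  -3.91 -20.59] | (final axes) [-37.71  -3.94 -16.55] dist 41.4 turn [ 0.08 -6.28 -0.  ]
```

```bash
python3 -m jog '-3.24 -0.36 -1.87 0 0 0 8.5;-3.24 -0.36 -1.87 0 0 0 8.5;-3.24 -0.36 -1.87 0 0 0 8.5;-3.24 -0.36 -1.87 0 0 0 8.5;-3.24 -0.36 -1.87 0 0 0 8.5;-3.24 -0.36 -1.87 0 0 0 8.5;-3.24 -0.36 -1.87 0 0 0 8.5;-3.24 -0.36 -1.87 0 0 0 8.5;-3.24 -0.36 -1.87 0 0 0 8.5;-3.24 -0.36 -1.87 0 0 0 8.5;-3.27 -0.31 -1.89 0 -6.28 0 8.5; 0 0 0 0 0 0 8.5' 60
python3 -c "
from h import *
go(.492,-.246,.27,-150.7)
snap('wrist','w1'); print(imaging.camera_params('wrist'))"
```

```text
t: 1.15
tcp_pos: [0.4971, -0.2378, 0.2712]
ee_rot: [-90.1, 0.3, -149.7]
force: [0.8, -0.1, 0.1]
gripper_width: 0.996
t 1.15 tcp [ 0.4971 -0.2378  0.2712] rpy [ -90.09    0.32 -149.73] w 8.51 F [ 0.8 -0.1  0.1] j7 -45.0
shift cm (now axes) [0.86 0.12 0.45] | (final axes) [0.85 0.12 0.46] dist 1.0 turn [ 0.09  0.97 -0.32]
{'vertical_fov': 63.10142499411617, 'cx': 319.5427787092464, 'cy': 203.22099079985256, 'position': array([ 0.56351968, -0.20359293,  0.41324709]), 'attitude': array([ 1.62607013e+02,  5.60271232e-02, -6.01298416e+01])}
```

View pics/w1.png

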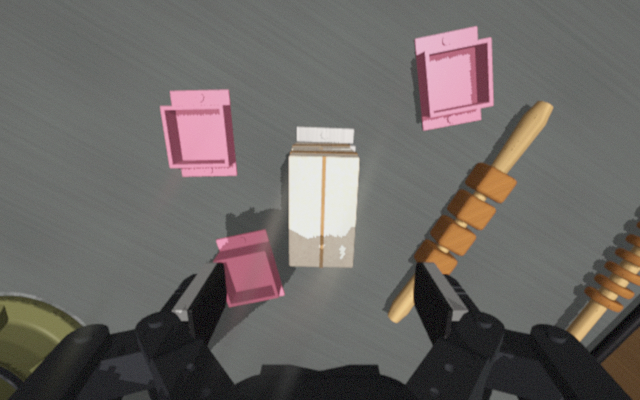

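```bash
python3 -c "
from h import *
crop('w1',(270,115,380,285),4)
go(.492,-.246,.27,-150.7)"
```

```text
t 1.2 tcp [ 0.4948 -0.2416  0.2707] rpy [-9.0050e+01  1.5000e-01 -1.5016e+02] w 8.52 F [ 0.4 -0.7  0. ] j7 -45.0
shift cm (now axes) [0.46 0.07 0.24] | (final axes) [0.46 0.07 0.25] dist 0.5 turn [ 0.05  0.54 -0.15]
```

View pics/w1_c.png

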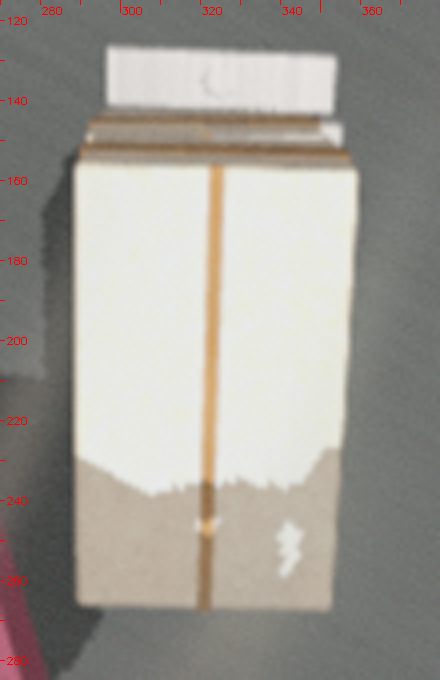

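```bash
cat > w.py <<'E'
from h import *
def wfit(name,q,z,dims=(90,52)):
    W=C(name); q=np.array(q,float)
    loc=np.array([[-1,-1],[1,-1],[1,1],[-1,1]])*np.array(dims)/2000
    m=W.plane(q,z)[:,:2]
    from scipy.optimize import linear_sum_assignment as l
    best=None
    for a0 in np.radians(np.arange(-90,90,15)):
        def f(p):
            c,s=np.cos(p[2]),np.sin(p[2]); P=W.proj(np.c_[loc@np.array([[c,s],[-s,c]])+p[:2],np.full(4,z)])
            i,j=l(np.linalg.norm(P[:,None]-q[None],axis=2)); return (P[i]-q[j]).ravel()
        r=least_squares(f,[*m.mean(0),a0])
        if best is None or r.cost<best.cost: best=r
    print(name,best.x[:2].round(4),(np.degrees(best.x[2])%180).round(2),"rms",np.sqrt(2*best.cost/8).round(2), "sides mm",(np.linalg.norm(m-np.roll(m,1,0),axis=1)*1000).round(1))
    return best.x
E
python3 -c "
from w import *
wfit('w1',[(288.75,157),(359.25,157.5),(352.75,267.25),(289.25,266.25)],.177)
a=np.array([[107,46],[337,55],[333,115],[106,108]])/4+[270,115]
print(C('w1').plane(a,.003))
go(.492,-.246,.27,-150.7)"
```

```text
w1 [ 0.4946 -0.2431] 29.14 rms 0.54 sides mm [88.8 51.5 89.3 51.5]
[[ 0.52617629 -0.1891758   0.003     ]
 [ 0.5596058  -0.25173222  0.003     ]
 [ 0.54343831 -0.26040207  0.003     ]
 [ 0.50951913 -0.19809535  0.003     ]]
t 1.2 tcp [ 0.4948 -0.2416  0.2707] rpy [-9.0050e+01  1.5000e-01 -1.5016e+02] w 8.52 F [ 0.4 -0.7  0. ] j7 -45.0
shift cm (now axes) [0.46 0.07 0.24] | (final axes) [0.46 0.07 0.25] dist 0.5 turn [ 0.05  0.54 -0.15]
```

```bash
python3 -m jog '0 2 0 0 0 0 8.5;0 2 0 0 0 0 8.5;0 0 0 0 0 0 8.5;0 0 0 0 0 0 8.5;0 0 0 0 0 0 8.5'
python3 -c "
from w import *
go(.493,-.244,.27,-150.9)
snap('wrist','w2',(260,120,400,320),4)
go(.493,-.244,.145,-150.9)"
```

```text
t: 1.62
tcp_pos: [0.4921, -0.247, 0.2311]
ee_rot: [-90.0, 0.0, -150.8]
force: [0.3, -0.9, 0.8]
gripper_width: 0.992
t 1.62 tcp [ 0.4921 -0.247   0.2311] rpy [-8.9970e+01  1.0000e-02 -1.5078e+02] w 8.47 F [ 0.3 -0.9  0.8] j7 -46.0
shift cm (now axes) [-0.22 -3.89 -0.22] | (final axes) [-0.22 -3.89 -0.22] dist 3.9 turn [-0.03  0.12 -0.01]
t 1.67 tcp [ 0.4924 -0.247   0.2314] rpy [-8.9930e+01  4.0000e-02 -1.5076e+02] w 8.51 F [ 0.3 -0.2 -0.8] j7 -46.0
shift cm (now axes) [-0.19  8.64 -0.24] | (final axes) [-0.19  8.64 -0.23] dist 8.6 turn [-0.07  0.14 -0.04]
```

View pics/w2_c.png

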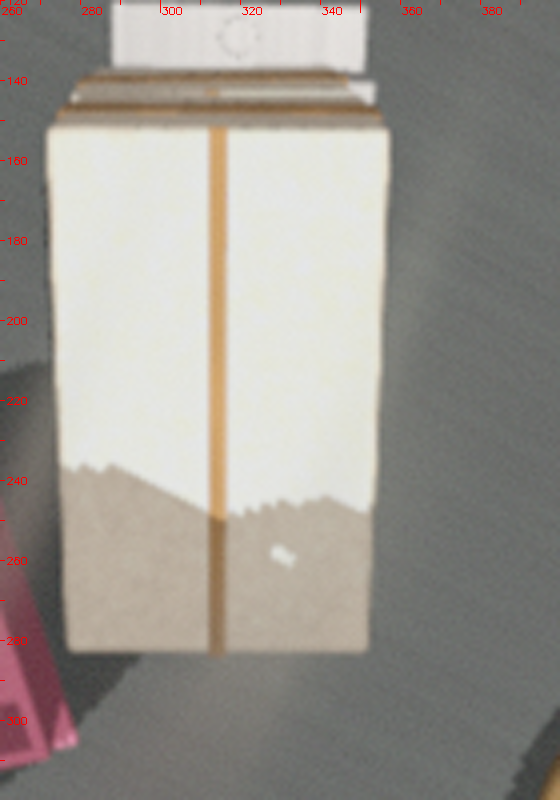

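```bash
python3 -c "
from w import *
x=wfit('w2',[(271.75,151.75),(357.5,152),(352,283),(277.25,283)],.177)
go(x[0],x[1],.145,np.degrees(x[2])-180)"
```

```text
w2 [ 0.4949 -0.2431] 29.03 rms 0.32 sides mm [89.9 51.7 89.8 51.3]
t 1.67 tcp [ 0.4924 -0.247   0.2314] rpy [-8.9930e+01  4.0000e-02 -1.5076e+02] w 8.51 F [ 0.3 -0.2 -0.8] j7 -46.0
shift cm (now axes) [-0.4   8.64 -0.23] | (final axes) [-0.4   8.64 -0.22] dist 8.7 turn [-0.07  0.2  -0.04]
```

```bash
python3 -m jog '-0.4 1.9 -0.23 0 0.2 0 8.5;0 2.5 0 0 0 0 8.5;0 2.5 0 0 0 0 8.5;0 2.4 0 0 0 0 8.5;0 0 0 0 0 0 8;0 0 0 0 0 0 6;0 0 0 0 0 0 5.4;0 0 0 0 0 0 4.5;0 0 0 0 0 0 4.5;0 0 0 0 0 0 4.5;0 0 0 0 0 0 4.5' 40
python3 -c "
from w import *
go(.4949,-.2431,.138,-150.97); print(monitor.get_state()['ft_torque'])
snap('wrist','w3');"
```

```text
t: 2.58
tcp_pos: [0.4956, -0.2425, 0.1391]
ee_rot: [-89.9, 0.1, -150.9]
force: [0.5, 0.8, 6.0]
gripper_width: 0.604
t 2.58 tcp [ 0.4956 -0.2425  0.1391] rpy [-8.986e+01  1.100e-01 -1.509e+02] w 5.16 F [0.5 0.8 6. ] j7 -49.5
shift cm (now axes) [0.09 0.11 0.02] | (final axes) [0.09 0.11 0.02] dist 0.1 turn [-0.14  0.07 -0.11]
[0.19355394 0.09212846 0.02571306]
```

View pics/w3.png

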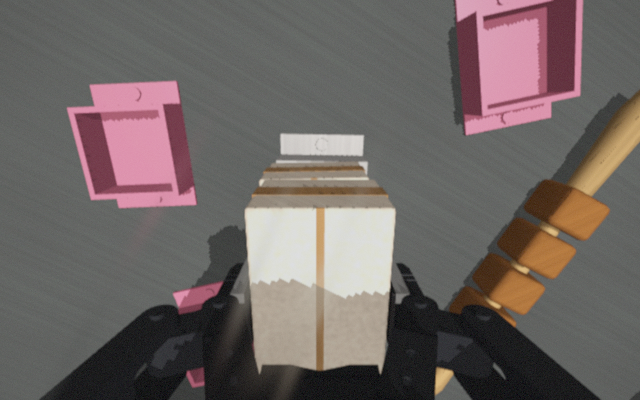

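```bash
python3 -m jog '0 -1.5 0 0 0 0 4.5;0 -2 0 0 0 0 4.5;0 -2.5 0 0 0 0 4.5;-2.4 -1 -3.2 0 0 0 4.5;-2.4 0 -3.2 0 0 0 4.5;-2.4 0 -3.2 0 0 0 4.5;-2.4 0 -3.2 0 0 0 4.5;-2.4 0 -3.2 0 0 0 4.5;-2.4 0 -3.2 0 0 0 4.5;-2.4 0 -3.2 0 0 0 4.5;-2.4 0 -3.2 0 0 0 4.5;-2.4 0 -3.2 0 0 0 4.5'
python3 -m jog '-2.4 0 -3.2 0 -6 0 4.5;-2.4 0 -3.2 0 -7 0 4.5;-2.4 0 -3 0 -7 0 4.5;0 0 0 0 -7 0 4.5;0 0 0 0 -7 0 4.5;0 0 0 0 -7 0 4.5;0 0 0 0 -7 0 4.5;0 0 0 0 -7 0 4.5;0 0 0 0 -7 0 4.5;0 0 0 0 -7 0 4.5;0 0 0 0 -7 0 4.5;0 0 0 0 -7 0 4.5'
python3 -m jog '0 0 0 0 -7 0 4.5;0 0 0 0 -7 0 4.5;0 0 0 0 -7 0 4.5;0 0 0 0 -7 0 4.5;0 0 0 0 -7 0 4.5;0 0 0 0 -7 0 4.5;0 0 0 0 -7 0 4.5;0 0 0 0 -5 0 4.5;0 0 0 0 0 0 4.5;0 0 0 0 0 0 4.5'
python3 -c "
from w import *
go(.56,.225,.205,-13.1)
snap('wrist','w4');"
```

```text
t: 3.63
tcp_pos: [0.5434, 0.1162, 0.2082]
ee_rot: [-90.0, 0.1, -150.9]
force: [0.2, -0.6, -1.6]
gripper_width: 0.601
t: 4.63
tcp_pos: [0.5478, 0.2321, 0.208]
ee_rot: [-90.0, -0.0, -67.6]
force: [-0.3, -0.7, -1.7]
gripper_width: 0.603
t: 5.47
tcp_pos: [0.5478, 0.2321, 0.2076]
ee_rot: [-90.0, -0.0, -14.1]
force: [-0.4, -0.0, -0.6]
gripper_width: 0.604
t 5.47 tcp [0.5478 0.2321 0.2076] rpy [-8.999e+01 -1.000e-02 -1.410e+01] w 5.16 F [-0.4 -0.  -0.6] j7 17.8
shift cm (now axes) [ 1.36  0.26 -0.39] | (final axes) [ 1.35  0.26 -0.41] dist 1.4 turn [-0.01 -1.    0.01]
```

View pics/w4.png

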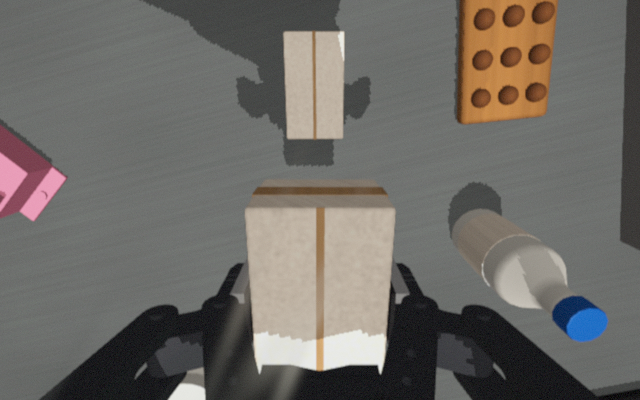

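```bash
python3 -c "
from w import *
crop('w4',(270,20,360,150),5)
crop('w4',(240,175,400,385),4,'w4h')
print(C('w4').plane([(485,240),(580,335)],0.0), C('top0').plane([(186,180),(173,168)],0.0),C('top0').plane([(173,168)],0.165))
"
```

```text
[[0.67334981 0.40065489 0.        ]
 [0.83798815 0.50732933 0.        ]] [[0.64802826 0.3982921  0.        ]
 [0.68826708 0.44146316 0.        ]] [[0.65369634 0.38248386 0.165     ]]
```

View pics/w4_c.png

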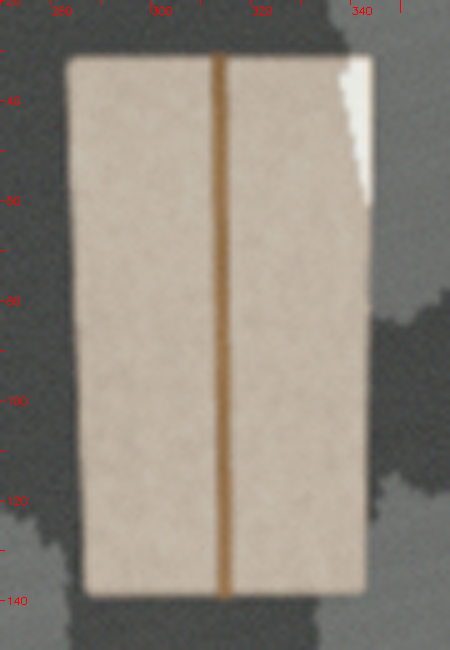

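View pics/w4h.png

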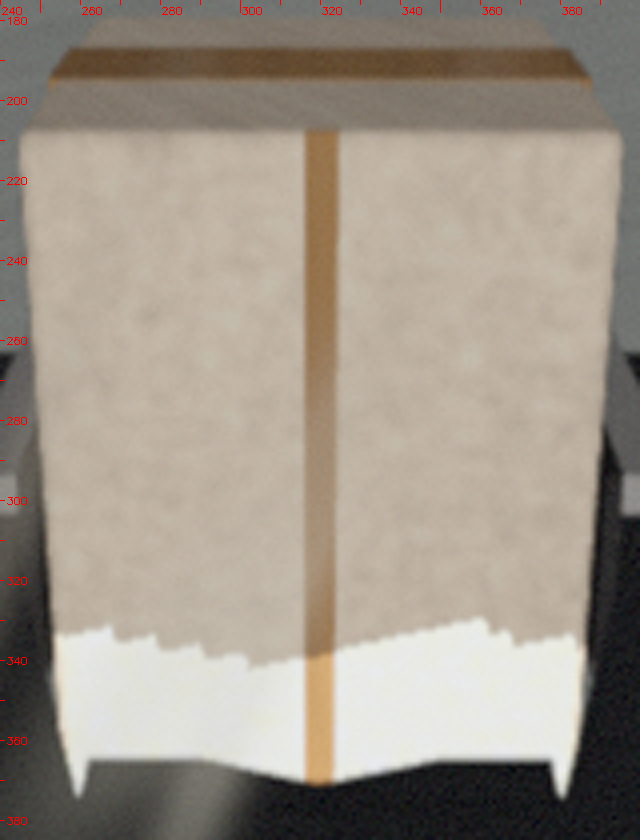

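```bash
python3 -c "
from w import *
x=wfit('w4',[(283.4,31.4),(344.6,31.4),(343.2,139),(287.2,139)],.044)
s=monitor.get_state(); t=np.array([0.5478,0.2321,0.2076]);r=R.from_euler('xyz',[-90,0,-14.1],degrees=True)
for n,tt,rr,uv in (('w4',t,r,[(245.7,207.5),(395,207.5)]),('w3',np.array([.4956,-.2425,.1391]),R.from_euler('xyz',[-90,0,-150.9],degrees=True),[(247,207.5),(394,207.5)])):
    p=C(n).plane(uv,tt[2]+.038); print(n,'held front corners in tool mm',(rr.inv().apply(p-tt)*1000).round(1))
go(x[0],x[1],.205,np.degrees(x[2])-180)
"
```

```text
w4 [0.4638 0.2492] 166.23 rms 0.22 sides mm [89.7 51.7 89.7 51.9]
w4 held front corners in tool mm [[-40.7 -38.  -24.5]
 [-40.7 -38.   25.8]]
w3 held front corners in tool mm [[-44.3 -38.  -23.5]
 [-44.3 -38.   26.1]]
t 5.52 tcp [0.5477 0.2322 0.2076] rpy [-9.000e+01 -2.000e-02 -1.411e+01] w 5.14 F [ 0.1 -0.5 -1. ] j7 17.8
shift cm (now axes) [-8.55  0.26 -0.4 ] | (final axes) [8.55 0.26 0.34] dist 8.6 turn [-3.0000e-02  1.7966e+02 -1.0000e-02]
```

```bash
python3 -c "
from w import *
for n,tt,e in (('w1',[.4971,-.2378,.2712],[-90.09,.32,-149.73]),('w2',[.4921,-.247,.2311],[-89.97,.01,-150.78]),('w3',[.4956,-.2425,.1391],[-89.86,.11,-150.9]),('w4',[.5478,.2321,.2076],[-89.99,-.01,-14.10]),('wrist0',[.24417,-.5748,.23044],[-90.1,0,-156.977])):
    c=C(n); rr=R.from_euler('xyz',e,degrees=True)
    print(n,(rr.inv().apply(c.t-np.array(tt))*1000).round(1),(rr.inv()*R.from_matrix(c.R)).as_euler('xyz',degrees=True).round(2))
s=monitor.get_state();c=imaging.camera_params('wrist');rr=R.from_euler('xyz',s['ee_rot'],degrees=True)
print((rr.inv().apply(c['position']-s['tcp_pos'])*1000).round(1))
"
```

```text
w1 [ -78.9 -142.4    1.1] [ 75.61 -89.97 176.85]
w2 [ -78.9 -142.4    1.1] [ 90.06 -89.96 162.4 ]
w3 [ -78.9 -142.4    1. ] [ 82.6  -89.96 169.86]
w4 [ -75.3 -142.3    0.3] [  36.27  -89.96 -143.86]
wrist0 [ -79.  -142.6    1. ] [  52.93  -89.97 -160.47]
[ -75.3 -142.4    0.3]
```

```bash
python3 -c "
import numpy as np
def M(p): p=np.radians(p); c,s=np.cos(p),np.sin(p); return np.array([[c,s],[-s,c]])
d1=np.array([-78.9,1.05]);d2=np.array([-75.3,.3])
e=np.linalg.solve(M(-14.1)-M(-150.9),d2-d1); print(e, d1-M(-150.9)@e,d1-M(-156.98)@e)
"
```

```text
[ 1.97203102 -0.14718019] [-7.72484730e+01 -3.76704158e-02] [-77.14256012   0.1433725 ]
```

```bash
python3 -c "
from w import *
go(.4594,.2496,.07,-13.77)
"
```

```text
t 5.52 tcp [0.5477 0.2322 0.2076] rpy [-9.000e+01 -2.000e-02 -1.411e+01] w 5.14 F [ 0.1 -0.5 -1. ] j7 17.8
shift cm (now axes) [-8.99 13.76 -0.46] | (final axes) [-8.99 13.76 -0.41] dist 16.4 turn [-0.   -0.34  0.02]
```

```bash
python3 -m jog '-3 1.4 -0.15 0 -0.34 0 4.5;-3 2 -0.15 0 0 0 4.5;-2.99 2.5 -0.13 0 0 0 4.5;0 2.5 0 0 0 0 4.5;0 2.3 0 0 0 0 4.5;0 1.5 0 0 0 0 4.5;0 1.0 0 0 0 0 4.5;0 0.5 0 0 0 0 4.5;0 0 0 0 0 0 4.5;0 0 0 0 0 0 4.5'
python3 -c "
from w import *
go(.4594,.2496,.0505,-13.77)
"
```

```text
t: 6.35
tcp_pos: [0.4595, 0.2498, 0.071]
ee_rot: [-90.0, -0.0, -13.6]
force: [0.7, 0.0, -0.2]
gripper_width: 0.605
t 6.35 tcp [0.4595 0.2498 0.071 ] rpy [-8.996e+01 -3.000e-02 -1.360e+01] w 5.17 F [ 0.7  0.  -0.2] j7 0.9
shift cm (now axes) [-0.01  2.05 -0.03] | (final axes) [-0.01  2.05 -0.03] dist 2.1 turn [-0.04  0.17  0.03]
```

```bash
python3 -m jog '0 0.7 0 0 0 0 4.5;0 0.7 0 0 0.17 0 4.5;0 0.3 0 0 0 0 4.5;0 0 0 0 0 0 4.5;0 0 0 0 0 0 4.5'
python3 -c "
from w import *
go(.4594,.2496,.0505,-13.77)
snap('side','s5',(225,210,325,330),6)
"
```

```text
t: 6.77
tcp_pos: [0.4591, 0.2494, 0.0532]
ee_rot: [-90.0, 0.0, -13.7]
force: [-0.3, 0.2, -2.2]
gripper_width: 0.605
t 6.77 tcp [0.4591 0.2494 0.0532] rpy [-9.001e+01  2.000e-02 -1.373e+01] w 5.17 F [-0.3  0.2 -2.2] j7 -0.7
shift cm (now axes) [0.03 0.27 0.03] | (final axes) [0.03 0.27 0.03] dist 0.3 turn [ 0.01  0.04 -0.02]
```

View pics/s5_c.png

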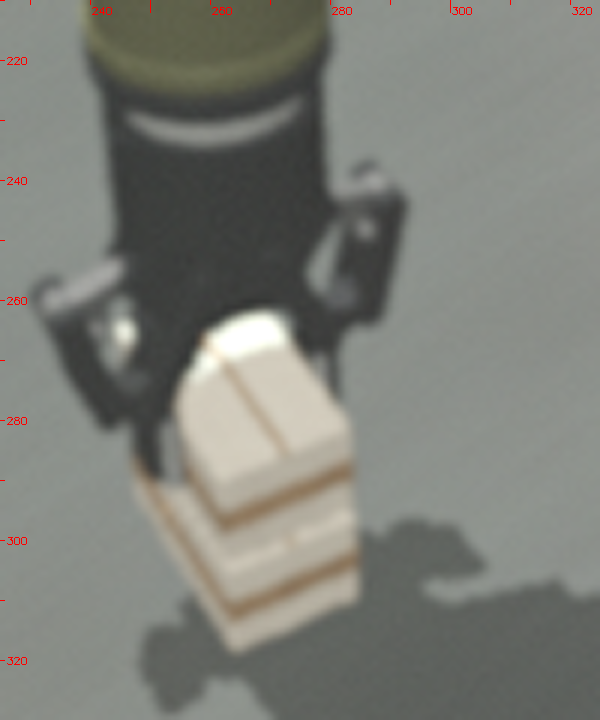

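```bash
python3 -m jog '0 0.2 0 0 0 0 4.5;0 0.15 0 0 0 0 4.5;0 0 0 0 0 0 4.5;0 0 0 0 0 0 4.5;0 0 0 0 0 0 5.4;0 0 0 0 0 0 7;0 0 0 0 0 0 8.5;0 0 0 0 0 0 8.5;0 0 0 0 0 0 8.5;0 0 0 0 0 0 8.5'
python3 -m jog '0 -1 0 0 0 0 8.5;0 -2 0 0 0 0 8.5;0 -3 0 0 0 0 8.5;0 -3 0 0 0 0 8.5;0 -3 0 0 0 0 8.5;0 -3 0 0 0 0 8.5;0 -2 0 0 0 0 8.5;0 0 0 0 0 0 8.5;0 0 0 0 0 0 8.5'
python3 -c "
from w import *
go(.4594,.2496,.0505,-13.77)
snap('wrist','w6')
snap('side','s6',(225,240,315,330),6)
"
```

```text
t: 7.65
tcp_pos: [0.4592, 0.2494, 0.0499]
ee_rot: [-90.0, 0.0, -13.7]
force: [-1.1, 0.3, 0.3]
gripper_width: 0.996
t: 8.4
tcp_pos: [0.4594, 0.2498, 0.2213]
ee_rot: [-89.9, -0.1, -13.7]
force: [-0.7, -0.4, -0.4]
gripper_width: 0.996
t 8.4 tcp [0.4594 0.2498 0.2213] rpy [-89.92  -0.12 -13.74] w 8.51 F [-0.7 -0.4 -0.4] j7 12.4
shift cm (now axes) [-0.03 17.08 -0.04] | (final axes) [ 1.000e-02  1.708e+01 -2.000e-02] dist 17.1 turn [-0.08  0.04  0.12]
```

View pics/s6_c.png

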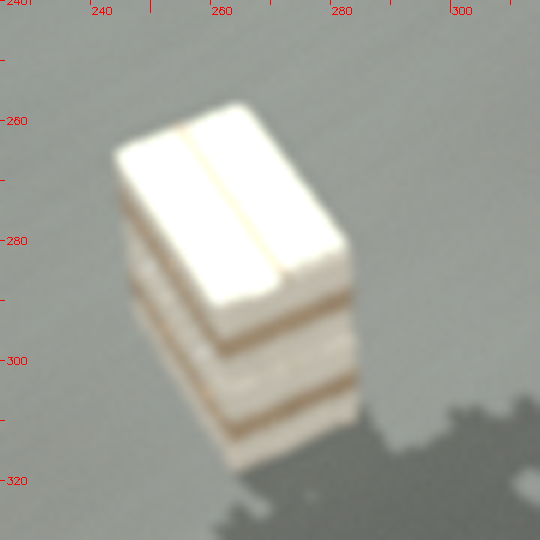

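View pics/w6.png

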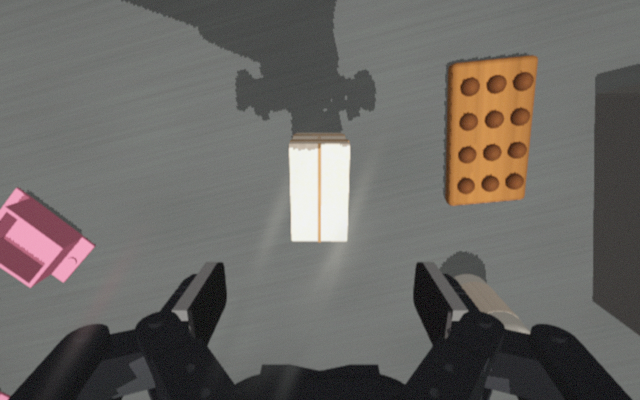

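```bash
python3 -c "
from w import *
crop('w6',(275,120,365,255),5)"
```

```text
(no output)
```

View pics/w6_c.png

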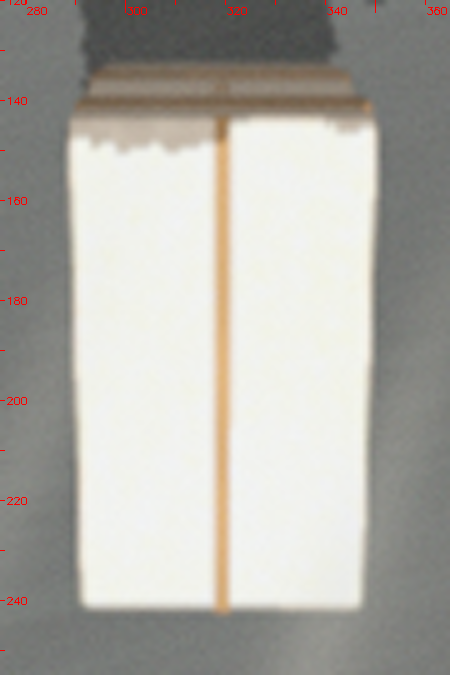

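```bash
python3 -c "
from w import *
x=wfit('w6',[(288.6,143.6),(350.4,143.4),(347.6,241.4),(291.2,241.4)],.088)
print('corrected',x[:2]-[.00197,-.00015])
go(.4929,-.243,.22,-150.97)"
```

```text
w6 [0.464  0.2493] 166.27 rms 0.18 sides mm [89.5 51.8 89.7 52. ]
corrected [0.46207172 0.2494474 ]
t 8.5 tcp [0.4588 0.2489 0.2194] rpy [-9.006e+01  2.000e-02 -1.374e+01] w 8.49 F [ 0.3 -0.5  0.1] j7 12.4
shift cm (now axes) [ 1.499e+01 -2.000e-02 -4.697e+01] | (final axes) [20.89 -0.06 44.66] dist 49.3 turn [6.0000e-02 1.3723e+02 6.0000e-02]
```

```bash
python3 -m jog '1.15 0 -3.61 0 0 0 8.5;1.15 0 -3.61 0 0 0 8.5;1.15 0 -3.61 0 0 0 8.5;1.15 0 -3.61 0 0 0 8.5;1.15 0 -3.61 0 0 0 8.5;1.15 0 -3.61 0 0 0 8.5;1.15 0 -3.61 0 0 0 8.5;1.15 0 -3.61 0 0 0 8.5;1.15 0 -3.61 0 0 0 8.5;1.15 0 -3.61 0 0 0 8.5;1.15 0 -3.61 0 0 0 8.5;1.15 0 -3.61 0 0 0 8.5'
python3 -m jog '1.19 0 -3.65 0 4.23 0 8.5;0 0 0 0 7 0 8.5;0 0 0 0 7 0 8.5;0 0 0 0 7 0 8.5;0 0 0 0 7 0 8.5;0 0 0 0 7 0 8.5;0 0 0 0 7 0 8.5;0 0 0 0 7 0 8.5;0 0 0 0 7 0 8.5;0 0 0 0 7 0 8.5;0 0 0 0 7 0 8.5;0 0 0 0 7 0 8.5'
python3 -m jog '0 0 0 0 7 0 8.5;0 0 0 0 7 0 8.5;0 0 0 0 7 0 8.5;0 0 0 0 7 0 8.5;0 0 0 0 7 0 8.5;0 0 0 0 7 0 8.5;0 0 0 0 7 0 8.5;0 0 0 0 7 0 8.5;0 0 0 0 0 0 8.5;0 0 0 0 0 0 8.5'
python3 -c "
from w import *
go(.4929,-.243,.095,-150.97)
snap('wrist','w7',(265,120,375,270),5)
go(.4929,-.243,.095,-150.97)
"
```

```text
t: 9.5
tcp_pos: [0.4894, -0.2061, 0.2186]
ee_rot: [-90.0, 0.1, -13.7]
force: [0.4, 0.6, 1.1]
gripper_width: 0.995
t: 10.5
tcp_pos: [0.4925, -0.2421, 0.2185]
ee_rot: [-90.1, 0.1, -95.3]
force: [0.5, 0.4, -0.4]
gripper_width: 0.99
t: 11.33
tcp_pos: [0.4928, -0.242, 0.2189]
ee_rot: [-90.1, -0.1, -150.7]
force: [-0.4, -0.5, 0.9]
gripper_width: 0.997
t 11.33 tcp [ 0.4928 -0.242   0.2189] rpy [-9.0090e+01 -8.0000e-02 -1.5072e+02] w 8.52 F [-0.4 -0.5  0.9] j7 -52.0
shift cm (now axes) [ 0.03 12.39  0.1 ] | (final axes) [ 0.04 12.39  0.09] dist 12.4 turn [0.09 0.25 0.08]
t 11.38 tcp [ 0.4929 -0.2421  0.2191] rpy [-9.0080e+01 -6.0000e-02 -1.5069e+02] w 8.47 F [ 0.2 -0.2  0.2] j7 -52.0
shift cm (now axes) [ 0.03 12.41  0.1 ] | (final axes) [ 0.05 12.41  0.08] dist 12.4 turn [0.08 0.28 0.06]
```

View pics/w7_c.png

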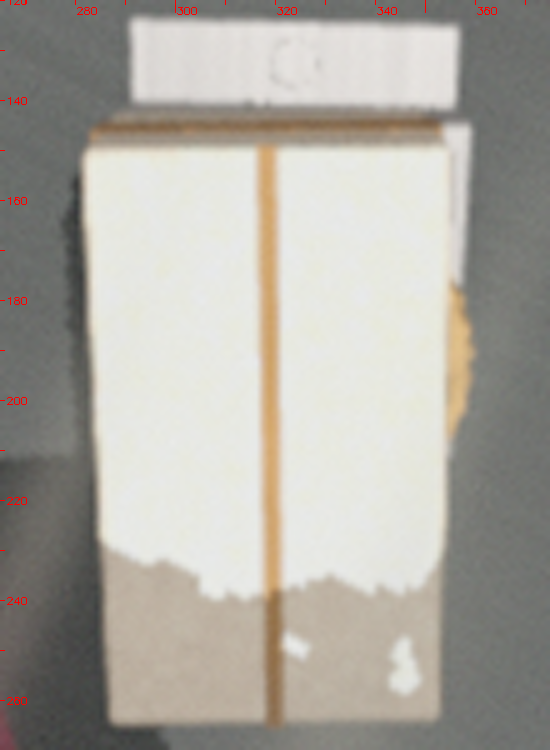

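```bash
python3 -c "
from w import *
x=wfit('w7',[(281.4,149.4),(355,149.2),(353.2,264),(286.8,264.6)],.133)
X=x[:2]-[.00197,-.00015]; print(X)
go(X[0],X[1],.095,np.degrees(x[2])-180)
f=np.array([(130,20),(460,27),(456,107),(131,104)])/5+[265,120]
p=C('w7').plane(f,.003)[:,:2]-[.00197,-.00015]; print(p)
d=p[1]-p[0]; d/=np.linalg.norm(d); n=np.array([-d[1],d[0]]); 
m=(p[0]+p[1])/2; n=n if n@(X-m)>0 else -n; print('flange w',np.linalg.norm(p[1]-p[0]),'holder c',m+.052*n,'xdir deg',np.degrees(np.arctan2(n[1],n[0])))
"
```

```text
w7 [ 0.4943 -0.242 ] 30.03 rms 0.35 sides mm [89.8 51.4 89.4 51.9]
[ 0.49229024 -0.24184433]
t 11.38 tcp [ 0.4929 -0.2421  0.2191] rpy [-9.0080e+01 -6.0000e-02 -1.5069e+02] w 8.47 F [ 0.2 -0.2  0.2] j7 -52.0
shift cm (now axes) [ 0.03 12.41 -0.04] | (final axes) [ 0.04 12.41 -0.05] dist 12.4 turn [ 0.08 -0.72  0.06]
[[ 0.52366027 -0.18928716]
 [ 0.55702305 -0.25168028]
 [ 0.54208312 -0.25974772]
 [ 0.50801573 -0.19777886]]
flange w 0.07075292688654787 holder c [ 0.49448572 -0.24500376] xdir deg -151.86574438442656
```

```bash
python3 -m jog '0.03 2.5 -0.04 0 -0.72 0 8.5;0 3.3 0 0 0 0 8.5;0 3.3 0 0 0 0 8.5;0 2.2 0 0 0 0 8.5;0 1.1 0 0 0 0 8.5;0 0 0 0 0 0 7;0 0 0 0 0 0 5.5;0 0 0 0 0 0 4.5;0 0 0 0 0 0 4.5;0 0 0 0 0 0 4.5;0 0 0 0 0 0 4.5;0 0 0 0 0 0 4.5' 40
python3 -c "
from w import *
go(.4929,-.243,.095,-150)"
```

```text
t: 12.38
tcp_pos: [0.4937, -0.2424, 0.0971]
ee_rot: [-89.9, 0.1, -150.2]
force: [-0.1, -0.5, 6.8]
gripper_width: 0.601
t 12.38 tcp [ 0.4937 -0.2424  0.0971] rpy [-8.9880e+01  8.0000e-02 -1.5023e+02] w 5.13 F [-0.1 -0.5  6.8] j7 -57.3
shift cm (now axes) [0.1  0.21 0.01] | (final axes) [0.1  0.21 0.01] dist 0.2 turn [-0.12 -0.23 -0.08]
```

```bash
python3 -m jog '0 -1 0 0 0 0 4.5;0 -2 0 0 0 0 4.5;0 -2.5 0 0 0 0 4.5;-1.66 -1.5 -3.41 0 0 0 4.5;-1.66 0 -3.41 0 0 0 4.5;-1.66 0 -3.41 0 0 0 4.5;-1.66 0 -3.41 0 0 0 4.5;-1.66 0 -3.41 0 0 0 4.5;-1.66 0 -3.41 0 0 0 4.5;-1.66 0 -3.41 0 0 0 4.5;-1.66 0 -3.41 0 0 0 4.5;-1.66 0 -3.41 0 0 0 4.5'
python3 -m jog '-1.66 0 -3.41 0 0 0 4.5;-1.66 0 -3.41 0 0 0 4.5;-1.66 0 -3.41 0 0 0 4.5;-1.66 0 -3.41 0 -3.5 0 4.5;0 0 0 0 -7 0 4.5;0 0 0 0 -7 0 4.5;0 0 0 0 -7 0 4.5;0 0 0 0 -7 0 4.5;0 0 0 0 -7 0 4.5;0 0 0 0 -7 0 4.5;0 0 0 0 -7 0 4.5;0 0 0 0 -7 0 4.5'
python3 -m jog '0 0 0 0 -7 0 4.5;0 0 0 0 -7 0 4.5;0 0 0 0 -7 0 4.5;0 0 0 0 -7 0 4.5;0 0 0 0 -7 0 4.5;0 0 0 0 -7 0 4.5;0 0 0 0 -7 0 4.5;0 0 0 0 -7 0 4.5;0 0 0 0 -7 0 4.5;0 0 0 0 -7 0 4.5;0 0 0 0 -7 0 4.5;0 0 0 0 0 0 4.5'
python3 -c "
from w import *
go(.461,.2496,.12,-13.73)
snap('wrist','w8',(230,175,410,385),4)
"
```

```text
t: 13.38
tcp_pos: [0.4696, 0.0999, 0.1665]
ee_rot: [-90.0, 0.0, -150.3]
force: [0.6, -0.7, -1.4]
gripper_width: 0.601
t: 14.38
tcp_pos: [0.4601, 0.2493, 0.1664]
ee_rot: [-90.0, -0.0, -90.4]
force: [0.2, -0.1, -1.7]
gripper_width: 0.602
t: 15.38
tcp_pos: [0.4603, 0.249, 0.1659]
ee_rot: [-90.1, 0.0, -13.5]
force: [0.0, -1.0, -1.4]
gripper_width: 0.605
t 15.38 tcp [0.4603 0.249  0.1659] rpy [-9.006e+01  2.000e-02 -1.347e+01] w 5.17 F [ 0.  -1.  -1.4] j7 2.2
shift cm (now axes) [0.06 4.59 0.08] | (final axes) [0.06 4.59 0.07] dist 4.6 turn [ 0.06  0.26 -0.02]
```

View pics/w8.png

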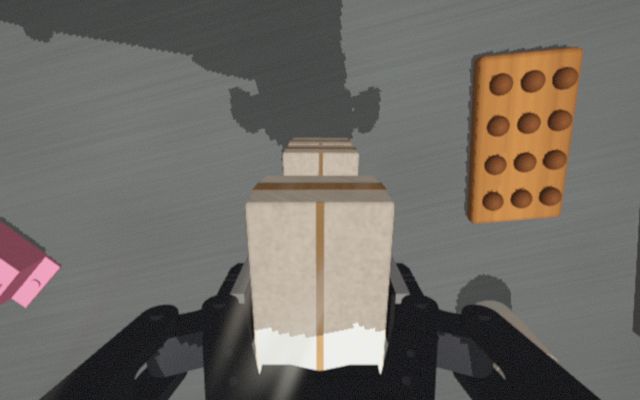

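View pics/w8_c.png

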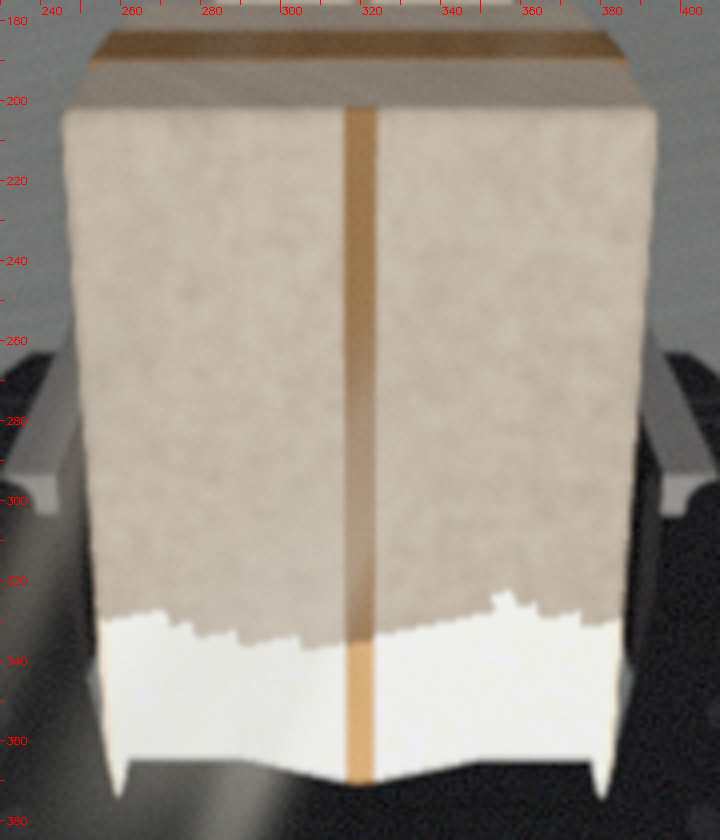

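```bash
python3 -c "
from w import *
e=np.array([.00197,-.00015,0]); tt=np.array([.4603,.2490,.1659]);rr=R.from_euler('xyz',[-90.06,.02,-13.47],degrees=True)
for h in (.036,.034):
  p=C('w8').plane([(246.5,201.8),(394.2,201.8)],tt[2]+h)-e; q=rr.inv().apply(p-tt)*1000; print(q.round(1)); o=q.mean(0)+[45,0,0]
  r1=R.from_euler('xyz',[-90,0,-13.73],degrees=True); t=np.array([.4620,.2494,0])-r1.apply([o[0]/1000,0,o[2]/1000]); print(o,t)
  go(t[0],t[1],.105,-13.73)
"
```

```text
[[-44.  -36.  -24.9]
 [-44.1 -36.   25.6]]
[  0.94024689 -35.98502111   0.36186683] [ 4.61000733e-01  2.49271638e-01 -6.02629334e-20]
t 15.43 tcp [0.4602 0.2492 0.1659] rpy [-9.003e+01  3.000e-02 -1.387e+01] w 5.11 F [ 0.1 -0.8 -1.2] j7 1.8
shift cm (now axes) [0.08 6.09 0.02] | (final axes) [0.08 6.09 0.02] dist 6.1 turn [ 0.03 -0.14 -0.03]
[[-43.4 -34.  -25.4]
 [-43.5 -34.   26.1]]
[  1.56463901 -33.9852448    0.36850097] [ 4.60392608e-01  2.49413391e-01 -6.13677397e-20]
t 15.43 tcp [0.4602 0.2492 0.1659] rpy [-9.003e+01  3.000e-02 -1.387e+01] w 5.11 F [ 0.1 -0.8 -1.2] j7 1.8
shift cm (now axes) [0.02 6.09 0.02] | (final axes) [0.01 6.09 0.02] dist 6.1 turn [ 0.03 -0.14 -0.03]
```

```bash
python3 -m jog '0.06 1.2 0.02 0 0 0 4.5;0 2 0 0 0 0 4.5;0 1.8 0 0 0 0 4.5;0 1.2 0 0 0 0 4.5;0 0.5 0 0 0 0 4.5;0 0 0 0 0 0 4.5;0 0 0 0 0 0 4.5'
python3 -c "
from w import *
go(.4608,.2493,.0961,-13.73)
snap('side','s9',(225,190,325,330),6)
"
```

```text
t: 16.02
tcp_pos: [0.4608, 0.2501, 0.0991]
ee_rot: [-90.0, 0.0, -13.8]
force: [-0.1, 1.0, -2.2]
gripper_width: 0.603
t 16.02 tcp [0.4608 0.2501 0.0991] rpy [-89.99   0.   -13.77] w 5.15 F [-0.1  1.  -2.2] j7 -3.2
shift cm (now axes) [ 0.02  0.3  -0.08] | (final axes) [ 0.02  0.3  -0.08] dist 0.3 turn [-0.01 -0.04 -0.  ]
```

View pics/s9_c.png

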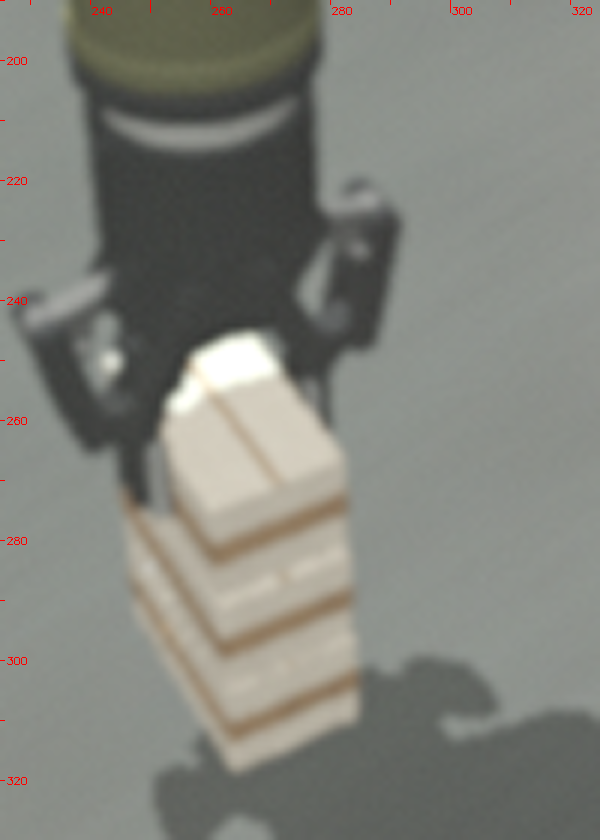

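Column straight; a small lower, then release and retreat.

```bash
python3 -m jog '0 0.2 -0.06 0 0 0 4.5;0 0.15 0 0 0 0 4.5;0 0 0 0 0 0 4.5;0 0 0 0 0 0 4.5;0 0 0 0 0 0 5.4;0 0 0 0 0 0 7;0 0 0 0 0 0 8.5;0 0 0 0 0 0 8.5;0 0 0 0 0 0 8.5;0 0 0 0 0 0 8.5'
python3 -m jog '0 -1 0 0 0 0 8.5;0 -2 0 0 0 0 8.5;0 -3 0 0 0 0 8.5;0 -3 0 0 0 0 8.5;0 -3 0 0 0 0 8.5;0 -1 0 0 0 0 8.5;0 0 0 0 0 0 8.5;0 0 0 0 0 0 8.5'
python3 -c "
from w import *
go(.4930,-.244,.21,-150)
snap('wrist','w10',(260,120,380,270),5)
snap('side','s10',(225,225,315,330),6)
"
```

```text
t: 16.9
tcp_pos: [0.4606, 0.2492, 0.0954]
ee_rot: [-90.0, 0.0, -13.7]
force: [0.9, -0.1, 0.1]
gripper_width: 0.996
t: 17.57
tcp_pos: [0.4607, 0.2491, 0.2257]
ee_rot: [-90.0, -0.1, -13.8]
force: [0.3, -0.7, -0.5]
gripper_width: 0.995
t 17.57 tcp [0.4607 0.2491 0.2257] rpy [-8.999e+01 -6.000e-02 -1.376e+01] w 8.49 F [ 0.3 -0.7 -0.5] j7 6.1
shift cm (now axes) [ 14.86   1.58 -47.13] | (final axes) [21.86  1.57 44.32] dist 49.4 turn [-7.0000e-02  1.3624e+02  2.0000e-02]
```

View pics/s10_c.png

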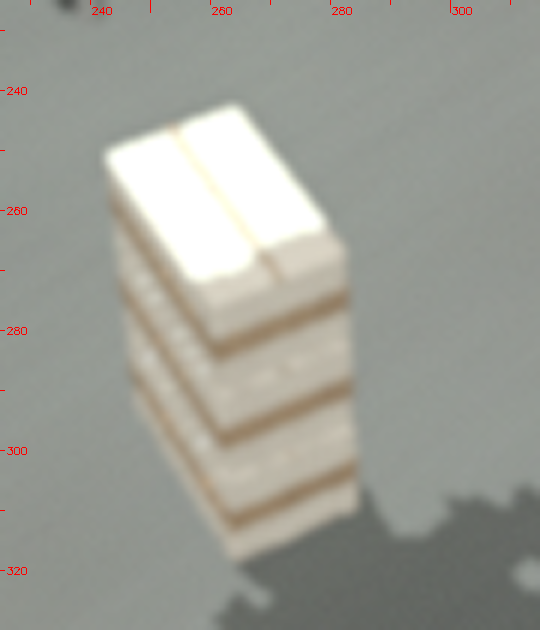

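View pics/w10_c.png

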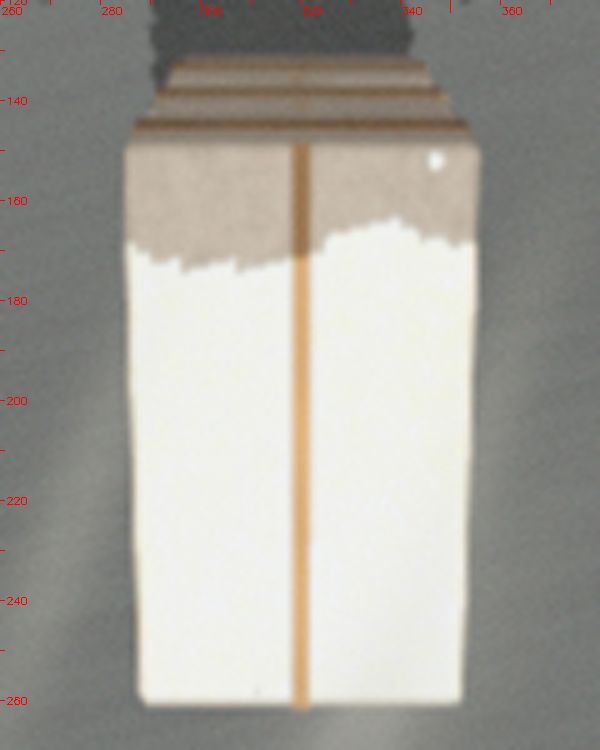

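```bash
python3 -m jog '1.15 0 -3.62 0 0 0 8.5;1.15 0 -3.62 0 0 0 8.5;1.15 0 -3.62 0 0 0 8.5;1.15 0 -3.62 0 0 0 8.5;1.15 0 -3.62 0 0 0 8.5;1.15 0 -3.62 0 0 0 8.5;1.15 0 -3.62 0 0 0 8.5;1.15 0 -3.62 0 0 0 8.5;1.15 0 -3.62 0 0 0 8.5;1.15 0 -3.62 0 0 0 8.5;1.15 0 -3.62 0 0 0 8.5;1.15 0 -3.62 0 0 0 8.5'
python3 -m jog '1.06 0 -3.69 0 6.24 0 8.5;0 0 0 0 7 0 8.5;0 0 0 0 7 0 8.5;0 0 0 0 7 0 8.5;0 0 0 0 7 0 8.5;0 0 0 0 7 0 8.5;0 0 0 0 7 0 8.5;0 0 0 0 7 0 8.5;0 1 0 0 7 0 8.5;0 1 0 0 7 0 8.5;0 1 0 0 7 0 8.5;0 1 0 0 0 0 8.5'
python3 -m jog '0 0 0 0 0 0 8.5;0 0 0 0 0 0 8.5'
python3 -c "
from w import *
x=wfit('w10',[(285,149.4),(355.8,149.8),(352.6,260.8),(288.4,260.8)],.132)
print(x[:2]-[.00197,-.00015])
go(.4930,-.244,.062,-90)
snap('wrist','w11')
"
```

```text
t: 18.67
tcp_pos: [0.4906, -0.2077, 0.224]
ee_rot: [-90.0, 0.1, -13.7]
force: [1.2, 0.7, -0.2]
gripper_width: 0.996
t: 19.67
tcp_pos: [0.4924, -0.2437, 0.1839]
ee_rot: [-90.1, 0.0, -90.3]
force: [-0.1, -0.8, -0.3]
gripper_width: 0.994
t: 19.83
tcp_pos: [0.4925, -0.2436, 0.1844]
ee_rot: [-90.1, 0.1, -89.7]
force: [-1.0, -0.1, -0.1]
gripper_width: 0.994
w10 [0.4646 0.2493] 166.3 rms 0.44 sides mm [89.5 51.2 89.2 51.7]
[0.46267324 0.2494976 ]
t 19.83 tcp [ 0.4925 -0.2436  0.1844] rpy [-9.011e+01  6.000e-02 -8.973e+01] w 8.49 F [-1.  -0.1 -0.1] j7 -6.9
shift cm (now axes) [ 0.05 12.24  0.07] | (final axes) [ 0.04 12.24  0.05] dist 12.2 turn [ 0.11  0.27 -0.06]
```

View pics/w11.png

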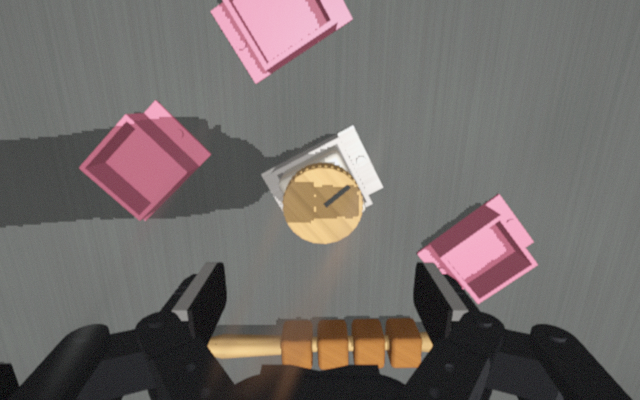

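```bash
python3 -c "
from w import *
crop('w11',(255,120,390,255),5)
"
```

```text
(no output)
```

View pics/w11_c.png

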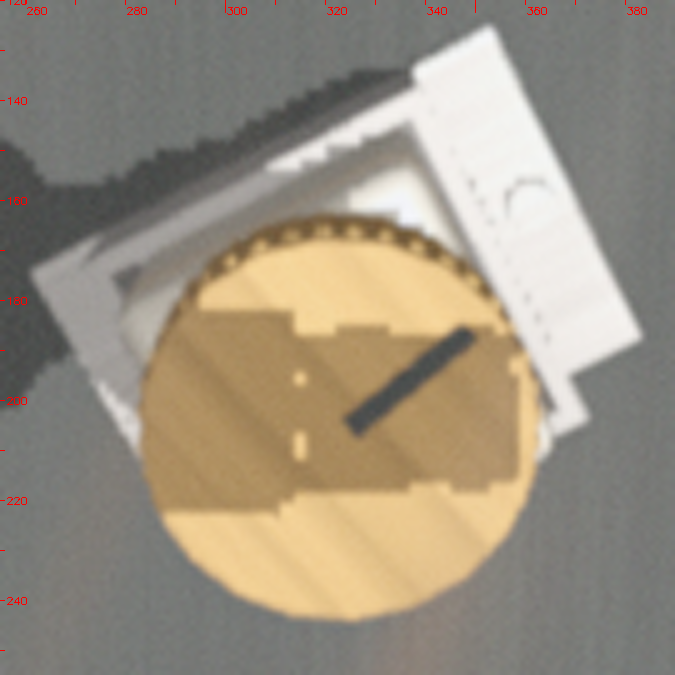

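```bash
python3 -c "
from w import *
e=np.array([.00197,-.00015]); W=C('w11')
g=lambda q,z:W.plane(np.array(q,float)/5+[255,120],z)[:,:2]-e
p=g([(140,420),(538,420),(340,621),(340,621),(187,548),(492,548)],.089)
r=least_squares(lambda c:np.linalg.norm(p-c[:2],axis=1)-c[2],[.493,-.244,.031]); print('lid',r.x,(r.fun*1e3).round(2))
c=r.x
b=g([(352,428),(468,333)],.0895); d=b[1]-b[0]; print('bar',b,np.degrees(np.arctan2(d[1],d[0])), 'from centre', np.degrees(np.arctan2(*(b.mean(0)-c[:2])[::-1])))
f=g([(492,25),(643,338)],.003); d=f[1]-f[0]; print('flange edge dir',np.degrees(np.arctan2(d[1],d[0]))%180,np.linalg.norm(d))
n=np.array([-d[1],d[0]])/np.linalg.norm(d); m=f.mean(0); n=n if n@(c[:2]-m)>0 else -n; print('holder',m+.052*n,'xdir',np.degrees(np.arctan2(n[1],n[0])))
go(c[0],c[1],.062,-90)
"
```

```text
lid [ 0.49499233 -0.24494614  0.03048549] [ 0.19  0.09  0.25  0.25 -0.45 -0.33]
bar [[ 0.49692557 -0.24317487]
 [ 0.51420292 -0.22806414]] 41.172866473407375 from centre 41.418998281428316
flange edge dir 118.05780545708186 0.07076933918252207
holder [ 0.49557405 -0.24457392] xdir -151.94219454291814
t 19.88 tcp [ 0.493  -0.2437  0.185 ] rpy [-9.004e+01  5.000e-02 -8.977e+01] w 8.49 F [0.2 0.7 0.4] j7 -6.9
shift cm (now axes) [ 0.14 12.3   0.21] | (final axes) [ 0.13 12.3   0.2 ] dist 12.3 turn [ 0.04  0.23 -0.05]
```

```bash
python3 -m jog '0.12 2 0.22 0 0 0 8.5;0 3.3 0 0 0 0 8.5;0 3 0 0 0 0 8.5;0 2 0 0 0 0 8.5;0 1.2 0 0 0 0 8.5;0 0.6 0 0 0 0 8.5;0 0 0 0 0 0 8.5;0 0 0 0 0 0 8.5;0 0 0 0 0 0 8.5'
python3 -c "
from w import *
go(.4952,-.2448,.063,-90)
snap('wrist','w12')
"
```

```text
t: 20.63
tcp_pos: [0.4962, -0.2452, 0.0657]
ee_rot: [-89.9, -0.0, -90.0]
force: [-0.9, -0.4, -0.5]
gripper_width: 0.996
t 20.63 tcp [ 0.4962 -0.2452  0.0657] rpy [-8.988e+01 -4.000e-02 -8.996e+01] w 8.51 F [-0.9 -0.4 -0.5] j7 -15.4
shift cm (now axes) [-0.04  0.27 -0.1 ] | (final axes) [-0.04  0.27 -0.1 ] dist 0.3 turn [-0.12  0.04  0.04]
```

View pics/w12.png

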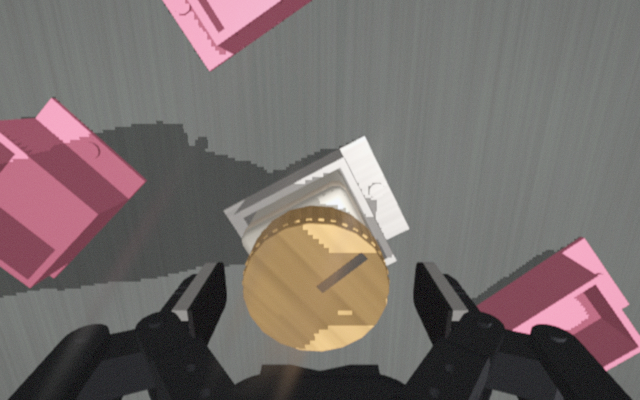

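```bash
python3 -m jog '-0.04 0.2 -0.1 0 0 0 8.5;0 0 0 0 0 0 7.5;0 0 0 0 0 0 6.5;0 0 0 0 0 0 5.5;0 0 0 0 0 0 5;0 0 0 0 0 0 5;0 0 0 0 0 0 5;0 0 0 0 0 0 5;0 0 0 0 0 0 5' 90
python3 -c "
from w import *
go(.4952,-.2448,.063,-90)
snap('wrist','w13',(210,180,430,380),3)
"
```

```text
t: 21.43
tcp_pos: [0.4945, -0.2448, 0.0633]
ee_rot: [-90.0, -0.1, -90.0]
force: [-1.3, -0.4, 8.5]
gripper_width: 0.697
t 21.43 tcp [ 0.4945 -0.2448  0.0633] rpy [-8.996e+01 -5.000e-02 -8.998e+01] w 5.95 F [-1.3 -0.4  8.5] j7 -15.6
shift cm (now axes) [0.   0.03 0.07] | (final axes) [0.   0.03 0.07] dist 0.1 turn [-0.04  0.02  0.05]
```

View pics/w13_c.png

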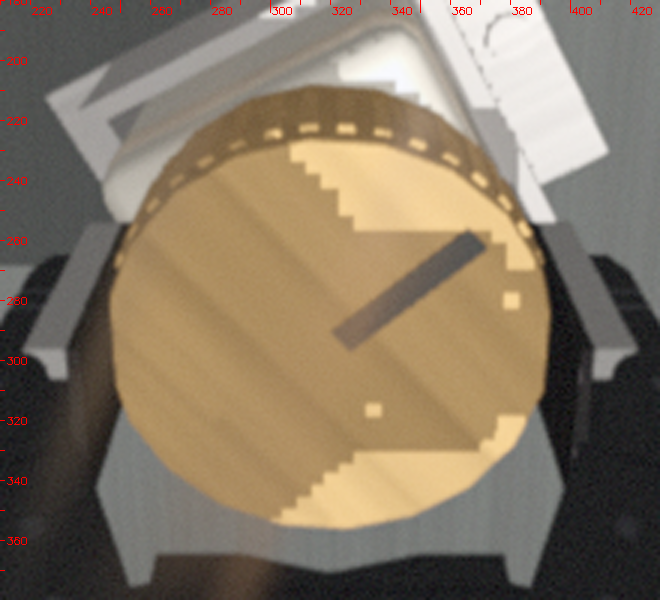

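```bash
python3 -m jog '0 0 0 0 -4 0 5;0 0 0 0 -4 0 5;0 0 0 0 -4 0 5;0 0 0 0 -4 0 5;0 0 0 0 -4 0 5;0 0 0 0 0 0 5;0 0 0 0 0 0 5' 90
python3 -c "
from w import *
go(.4952,-.2448,.063,-70); print(monitor.get_state()['ft_torque'])
snap('wrist','w14')
"
```

```text
t: 22.07
tcp_pos: [0.4951, -0.2448, 0.0633]
ee_rot: [-89.9, -0.1, -70.0]
force: [-0.2, -0.9, 6.8]
gripper_width: 0.696
t 22.07 tcp [ 0.4951 -0.2448  0.0633] rpy [-8.992e+01 -7.000e-02 -6.995e+01] w 5.94 F [-0.2 -0.9  6.8] j7 0.7
shift cm (now axes) [0.   0.03 0.01] | (final axes) [0.   0.03 0.01] dist 0.0 turn [-0.08  0.05  0.07]
[-0.06681179  0.12977224  0.0505709 ]
```

View pics/w14.png

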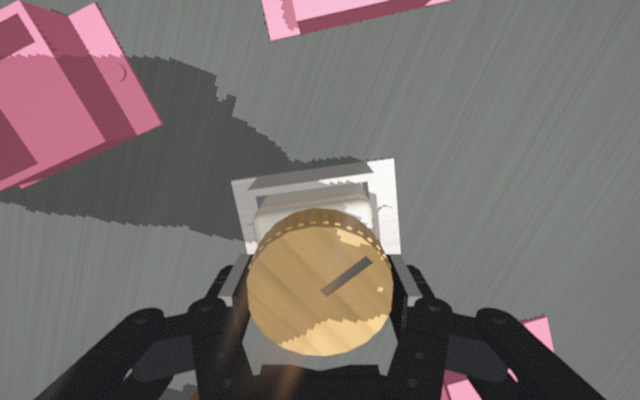

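```bash
python3 -m jog '0 0 0 0 -4 0 5;0 0 0 0 -5 0 5;0 0 0 0 -5 0 5;0 0 0 0 -5 0 5;0 0 0 0 -5 0 5;0 0 0 0 -5 0 5;0 0 0 0 -4 0 5;0 0 0 0 -4 0 5;0 0 0 0 -4 0 5;0 0 0 0 -4 0 5;0 0 0 0 0 0 5;0 0 0 0 0 0 5' 90
python3 -c "
from w import *
go(.4952,-.2448,.063,-25); print(monitor.get_state()['ft_torque'])
snap('wrist','w15',(210,130,430,380),3)
snap('side','s15',(340,140,440,250),6)
"
```

```text
t: 23.12
tcp_pos: [0.4954, -0.2446, 0.0635]
ee_rot: [-90.0, -0.1, -24.9]
force: [-0.2, 0.5, 8.3]
gripper_width: 0.696
t 23.12 tcp [ 0.4954 -0.2446  0.0635] rpy [-89.96  -0.13 -24.95] w 5.95 F [-0.2  0.5  8.3] j7 38.6
shift cm (now axes) [-0.01  0.05 -0.02] | (final axes) [-0.01  0.05 -0.02] dist 0.1 turn [-0.04  0.05  0.13]
[-0.02325611  0.05823492  0.03664334]
```

View pics/w15_c.png

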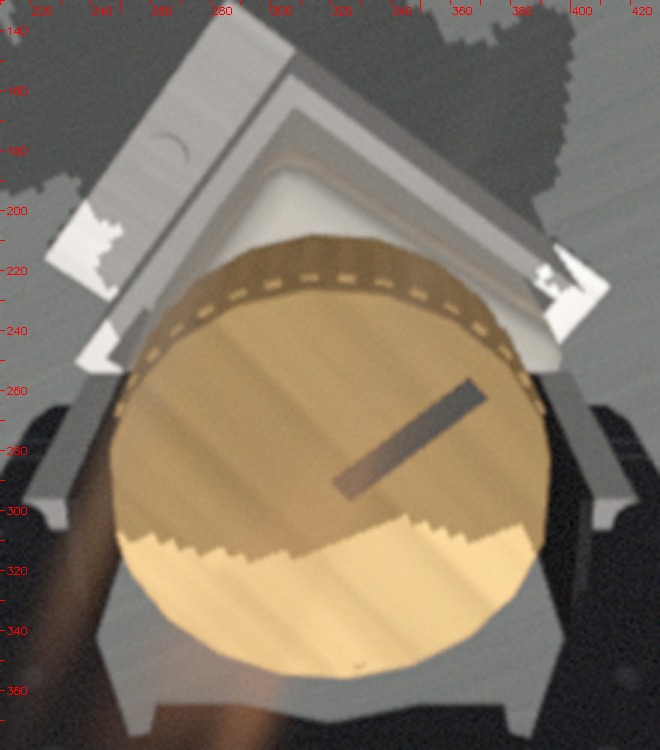

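View pics/s15_c.png

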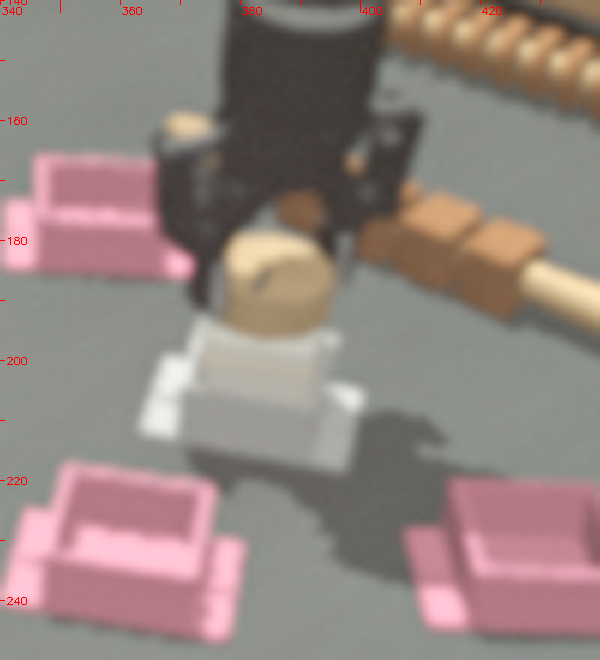

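```bash
python3 -m jog '0 -0.2 0 0 0 0 5;0 -0.2 0 0 0 0 5;0 -0.2 0 0 0 0 5;0 -0.2 0 0 0 0 5;0 0 0 0 0 0 5;0 0 0 0 0 0 5' 90
python3 -c "
from w import *
go(.4952,-.2448,.085,-25)
snap('side','s16',(340,140,440,250),6)
"
```

```text
t: 23.72
tcp_pos: [0.494, -0.2448, 0.0703]
ee_rot: [-90.0, 0.0, -25.0]
force: [0.6, -0.4, -1.5]
gripper_width: 0.699
t 23.72 tcp [ 0.494  -0.2448  0.0703] rpy [-9.002e+01  1.000e-02 -2.499e+01] w 5.97 F [ 0.6 -0.4 -1.5] j7 39.2
shift cm (now axes) [ 0.1  -1.47  0.05] | (final axes) [ 0.1  -1.47  0.05] dist 1.5 turn [ 0.02  0.01 -0.01]
```

View pics/s16_c.png

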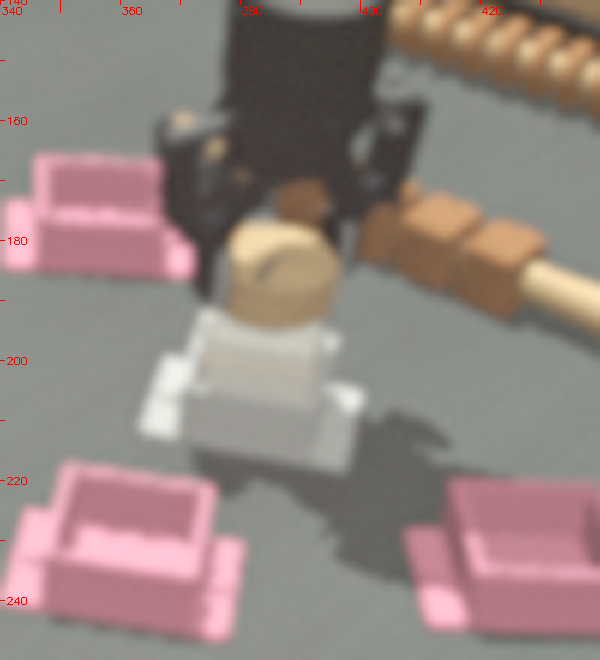

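```bash
python3 -m jog '0.03 -0.3 0 0 0 0 5;0.03 -0.4 0 0 0 0 5;0.03 -0.4 0 0 0 0 5;0 -0.3 0 0 0 0 5;0 -0.1 0 0 0 0 5;0 0 0 0 0 0 5;0 0 0 0 0 0 5;0 0 0 0 0 0 5;0 0 0 0 0 0 5' 90
python3 -c "
from w import *
go(.4952,-.2448,.085,-25); print(monitor.get_state()['qd'].round(2))
snap('side','s17',(340,140,440,250),6)
snap('wrist','w17')
snap('top','t17')
"
```

```text
t: 24.52
tcp_pos: [0.4949, -0.2451, 0.0852]
ee_rot: [-90.0, 0.0, -25.0]
force: [-0.0, -0.0, -0.9]
gripper_width: 0.7
t 24.52 tcp [ 0.4949 -0.2451  0.0852] rpy [-9.000e+01  2.000e-02 -2.498e+01] w 5.98 F [-0.  -0.  -0.9] j7 40.3
shift cm (now axes) [0.01 0.02 0.04] | (final axes) [0.01 0.02 0.04] dist 0.0 turn [ 0.    0.02 -0.02]
[-0.15  0.06  0.07 -0.02  0.08  0.    0.02]
```

View pics/s17_c.png

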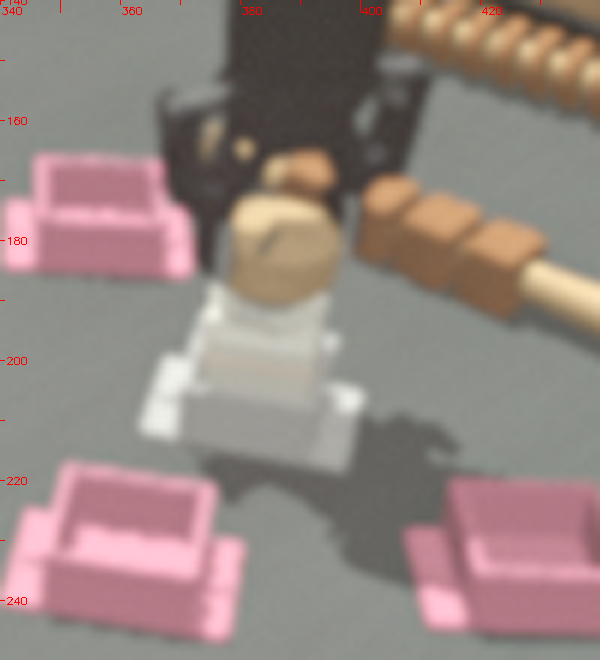

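View pics/w17.png

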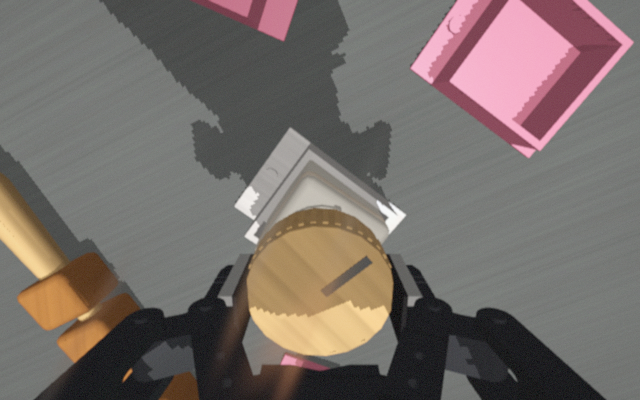

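View pics/s17.png

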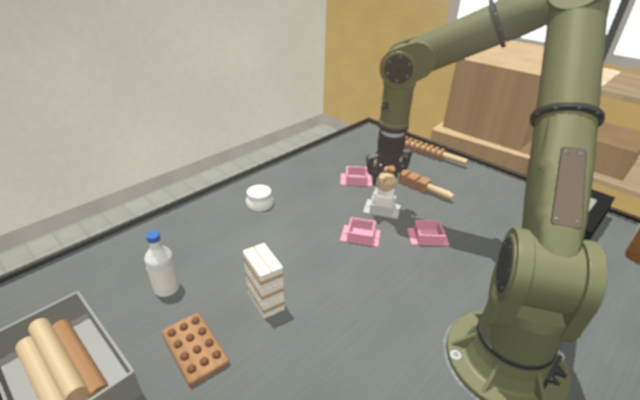

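```bash
python3 -c "
from h import *
s=monitor.get_state(); print(s['t'],s['tcp_pos'],s['force'],s['gripper_width'])
print(bot.job_done())"
```

```text
24.6667 [ 0.49498402 -0.24504247  0.08525321] [-0.70758013 -0.04905556 -0.7287116 ] 0.6976496211734968
the job is handed in; nothing more can be done
None
```

I stacked both cartons on the lone one, unscrewed the lid and lifted it, then handed the job in at 24.7 s of the 69 s allowed. The hand-in reports no verdict.

- **Column:** by the wrist camera, both cartons are within about 1 mm and 0.2° of the bottom one. The column looked straight in the side view after I let go and again at the end.
- **Lid:** I turned it 65° anticlockwise from about 13° off fully tight. Allowing for the jar's play, that puts it roughly 1.3 to 1.4 rad from tight. I did not measure the jar's own yaw at the end.
- **Lift:** by the tool height, the lid was raised about 22 mm; a rough check in the side view gave about 20 mm. It is held level and still with a 90 N grip setting. The wrist read about 0.7 to 0.9 N downward, roughly the lid's own weight, and the jar sat unchanged in its holder in the side view.
- **Bystanders:** those in the last side view looked unmoved. I did not measure them.

One disagreement came up. The wrist camera's reported position was about 2 mm off in x compared with the arm's own position reading, so I corrected for it. The top and side cameras each differed from the corrected values by up to about 4 mm, and I went by the corrected wrist values.

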